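Load a capacitor bank and roll its seal strip home

TASK

Lay every capacitor can standing on the bench on its side in a cradle of its own in the aluminium frame, terminals towards the copper bus bar at the back and flange just in front of the front saddle; then take the hand roller from its stand and roll it along the whole seal strip with firm pressure until all of the strip is fully home. Do not press the strip with the gripper, stand the roller back in its stand when done, and leave the other things on the bench where they are.

Things in the scene. Friction and masses are not known exactly. Their poses are not given: they have to be found in the camera images.
- can0_mid (a point): capacitor can: aluminium cylinder 40 mm in diameter, 100 mm long, on a black square foot flange 46 x 46 x 8 mm; 108 mm overall, about 0.2 kg; all of them are alike. It starts standing on its flange on the bench. This point: middle of its axis, 54 mm from either end; z runs along the can from flange to terminal end (black disc with two brass terminals). May be absent.
- can1_mid (a point): another such can: middle of its axis, 54 mm from either end; z runs along the can from flange to terminal end. May be absent.
- can2_mid (a point): another such can: middle of its axis, 54 mm from either end; z runs along the can from flange to terminal end. May be absent.
- can3_mid (a point): another such can: middle of its axis, 54 mm from either end; z runs along the can from flange to terminal end. May be absent.
- cradle0 (a point): leftmost cradle (seen from the robot) of the frame's four, 80 mm apart: where the middle of a lying can comes, 48 mm above the bench, 38 mm above the frame's base plate. x runs along the cradle, away from the seal strip; z up. The can's terminal end belongs at x = +54 mm, its flange at x = -46 to -54 mm, just before the front saddle.
- cradle1 (a point): second cradle from the left, likewise. A cradle is two black V saddles with faces at 45 degrees that carry the 40 mm cylinder, each 10 mm thick along x, centred at x = -33 and +39 mm, reaching up to 5 mm below the can's axis and 28 mm to either side; the 62 mm between them are open for fingers.
- cradle3 (a point): rightmost cradle, likewise.
- cradle2 (a point): third cradle from the left, likewise. The frame is fixed to the bench: aluminium base plate 220 mm (along x) by 320 mm, 10 mm thick; it reaches from 22 mm before to 198 mm behind the strip's centre line; the copper bus bar along its far edge is 32 mm high over the bench.
- strip: white plastic seal strip along the frame's front edge (robot's side), 240 mm long, 18 mm wide, five segments of 48 mm in a row. Origin: its middle, at the height of its top face when fully home, 26 mm above the bench; x points to the cradles, y along the strip (to the left). The ledge beside it is 2 mm lower. Flanges of lying cans come 46 mm behind its centre line.
- seg0 (a joint): how far strip segment 0 (centre at y = 96 mm of the strip) is pressed in, m: 0 = standing 5 mm proud, 0.005 = fully home. It stays where it is left and gives way at about 7 N of downward force.
- seg1 (a joint): how far strip segment 1 (centre at y = 48 mm of the strip) is pressed in, m: 0 = standing 5 mm proud, 0.005 = fully home. It stays where it is left and gives way at about 7 N of downward force.
- seg2 (a joint): how far strip segment 2 (centre at y = 0 mm of the strip) is pressed in, m: 0 = standing 5 mm proud, 0.005 = fully home. It stays where it is left and gives way at about 7 N of downward force.
- seg3 (a joint): how far strip segment 3 (centre at y = -48 mm of the strip) is pressed in, m: 0 = standing 5 mm proud, 0.005 = fully home. It stays where it is left and gives way at about 7 N of downward force.
- seg4 (a joint): how far strip segment 4 (centre at y = -96 mm of the strip) is pressed in, m: 0 = standing 5 mm proud, 0.005 = fully home. It stays where it is left and gives way at about 7 N of downward force.
- roller_handle (a point): hand roller: upright black handle, 30 mm (x) by 24 mm (y),. This point is on its axis, 120 mm above the bottom of the wheel; the straight part runs from 60 mm below to 22 mm above it. x: the wheel's axle; y: the direction it rolls; z: up the handle. It starts standing in its stand.
- roller: the same roller, 142 mm high, 0.33 kg: below the handle two steel cheeks (40 mm over both, 50 mm wide along y, 52 mm high) hold a black rubber wheel 50 mm in diameter, 24 mm wide. Origin at the bottom of the wheel, 120 mm below roller_handle, same axes. The cheeks end 8 mm above it.
- wheel (a joint): turn of the roller's wheel about its axle, rad; it spins freely.
- stand_seat (a point): roller stand: grey open tray 68 (x) by 78 mm (y) outside, 58 by 68 mm inside, rim 30 mm above the bench, fixed; two ledges inside carry the cheeks, with 8 mm of play all round. This point is where the bottom of the wheel comes, 8 mm above the bench. x: direction of the axle, y: rolling direction; a half turn is as good.
- reel: bystander: empty grey plastic solder reel lying flat, 60 mm across, 40 mm high; origin at the centre of its underside. Leave alone.
- bottle: bystander: clear plastic solvent bottle, 64 mm across, 140 mm high; origin at the centre of its underside. Leave alone.
- driver: bystander: screwdriver with black handle, 140 mm long, lying on the bench beside the frame; origin at the centre of its underside. Leave alone.
- jar: bystander: amber glass jar with black lid, 56 mm across, 60 mm high; origin at the centre of its underside. Leave alone.
- meter: bystander: grey hand-held meter lying flat, 150 x 75 x 34 mm; origin at the centre of its underside. Leave alone.
Mind the look-alikes: they are no part of the job. What is shaped like the part that bears stand_seat but blue or brown is not meant.

How it is judged:
By the outcome, as a careful person would: the job done as asked, in the order asked, and still so for the second after the job is handed in, with the robot touching nothing.
Of can0, can1, can2, can3 only 3 to 4 are there at a start; the rules pass over those that are not, and their reading is None.
At some moment in a run one of can0, can1, can2, can3 may be knocked a few centimetres aside while the robot is not near it.
It also fails if it takes over 210 s, if anything falls off the work surface, if the arm or the gripper's body presses on something with over 40 N, if the wrist force passes 120 N, or if a joint passes its speed limit or range.

ROBOT

A 6-joint arm with a two-finger parallel gripper is mounted at the origin on the work surface. World frame = base frame: x ahead of the robot, y to its left, z up, the work surface at z = 0. Lengths are in m, angles in rad, forces in N, time in s.
With the tool pointing down it reaches from about 0.4 to 0.825 m from the base axis. Payload 7 kg.
Tool frame: the origin (TCP) lies at the centre of the arm's flange, where the gripper is bolted on; the fingertips stand 178 mm ahead of it and the grasp point (between the pads) lies 159 mm ahead of it (arm.tip_reach is the distance from the TCP to the fingertips, in m); z points along the fingers, y is the direction in which the jaws open and shut (so a half turn about z gives the same grasp; the last joint's range is limited). The gripper opens to 88 mm and grips with 3 to 60 N. Pads are 19 mm wide; open, the fingers measure 130 mm over their backs; the gripper's body (78 mm by 193 mm) begins 47 mm behind the grasp point.
Start: joints at [1.627, 0.359, 0.012, 0, -1.224, -0.288], TCP at [0.155, 0.657, 0.405] pointing down, gripper open.
Joint ranges: [-3.07, 3.07], [-1.43, 2.12], [-1.02, 1.25], [-3.03, 1.67], [-3.05, -0], [-3.03, 3.03]. Speed limits (rad/s): [2.39, 2.39, 3.01, 3.14, 3.14, 3.14].

INTERFACE

Orientations are given as [roll, pitch, yaw] about the fixed x, y, z axes, in that order (R = Rz(yaw) Ry(pitch) Rx(roll)).
In Python, from station import arm gives the robot as it stands.
- The arm moves only by the shell command python3 -m inch 'ROWS' [OPENING] [FORCE]. ROWS is JSON, a list that holds one entry, the list of rows, each a list of 6 numbers: the shift along the world's x, y, z in units of 200 mm (1.0 is 200 mm), then the turn, a rotation vector about the world's x, y, z in units of 180 degrees (1.0 is 180 degrees). A call has 1 to 8 rows; each row is the pose to reach, as a shift and turn from the pose commanded when the call began, turning the shorter way round; what a row does not reach only later rows make up. A row lasts 1/8 s, in which the tool goes at most 62.5 mm and 10.7 degrees, less where a joint would pass 70% of its speed; a pose out of reach is approached as far as the arm can. A call with a number of a shift or a turn outside -1 to 1 is refused whole. A call with a gripper value outside its range is refused whole. OPENING is the finger opening in mm, from 0 to 87.6, set as the call begins (- or left out, the last holds). The fingers move at their own pace and stop on an object; FORCE is the grip in N (left out, the last holds). Time passes only in rows, so rows that repeat a pose let the fingers close. It gives the time, the measured TCP pose, the force and the opening at its end, in the units of the state.
- arm.get_state(): the state, without advancing time (a new reading comes with each control period).
- arm.grab_frame(name): name is "scene" or "top" or "wrist"; returns the picture (400x640x3 uint8, blue, green, red); there is no depth.
- arm.camera_params(name): a dict with "vertical_fov" (degrees; the focal length in pixels is half the picture's height over the tangent of half this angle, whatever the lens; pixels are square), "cx", "cy" (the principal point, pixels), "pose" (4x4, takes a point from camera to world coordinates). Camera axes: x right, y down, z forward; pixel columns grow to the right and rows downward; lengths in m; the calibration is good to about 2 mm. A picture is of the moment at which its call begins: read the wrist's pose just before it. camera_params takes no time and is no camera call; for the wrist camera it gives the pose at the moment of the call.
- arm.job_done(): hands the job in, once; it reports no verdict.
Trained networks look in the newest picture that a camera, given by its name, has taken for a name from the list of things; names that differ only in an ending like _2 or _b are one class to them, and where a whole thing is asked for, a point or a joint stands for the part that bears it (a point fixed in the world has none). Each returns a list of dicts, best first, with "score" (0 to 1); they miss things now and then, are a little off and sometimes report something else, mostly with a low value. They report only what shows in the picture. A call takes as long as a camera call. They do not tell look-alikes from the thing itself.
- arm.search_frame(target, camera): "box" ([left, top, right, bottom] in pixels, round what is visible of it).
- arm.regions_of(target, camera): "region" (400x640 bool, what is visible of it) and "box" ([left, top, right, bottom] in pixels, round what is visible of it).
The state is a dict: "t": time; "q": joint angles; "qd": joint speeds; "joint_efforts": joint torques, N m; "eef_pos": TCP position; "ee_rot": TCP orientation; "force": force on the tool from outside, world axes, zero at the start; "moment": the same for the moment, N m; "width": finger opening in m.
Only numpy, scipy, OpenCV 4.12 (cv2) and the standard library are available. Lean on these libraries where they do the work, as an engineer would, in place of code of your own. Each camera call takes 0.05 s, during which the arm holds its last target.

## Working session

There is one attempt and no reset: what is moved stays moved. The work goes in short steps, Python scripts to look and compute and a shell command to move; the robot and the scene stay as the last step left them, time stands still between calls to the robot, and variables do not carry over. Pictures are saved under pics/ and viewed, and the job is handed in when it is done.

```bash
ls; mkdir -p pics; python3 - <<'E'
from station import arm
import cv2,json
print(arm.get_state())
for n in ("scene","top","wrist"):
    im=arm.grab_frame(n); cv2.imwrite(f"pics/a_{n}.png",im)
    p=arm.camera_params(n); print(n,p)
E
```

```text
pics
{'t': 0.0, 'q': array([ 1.62708660e+00,  3.59374492e-01,  1.10509947e-02, -3.22298310e-04,
       -1.22409069e+00, -2.88119252e-01]), 'qd': array([-4.83340138e-05, -2.64688177e-04,  5.97849096e-04,  1.03202219e-03,
       -6.30080147e-05, -8.51490969e-04]), 'joint_efforts': array([ 1.11887985e-03, -5.82712805e+01,  2.93059409e+01,  6.99733749e+00,
        6.94596136e-03, -1.58343018e-04]), 'eef_pos': array([0.15503565, 0.65675308, 0.40373205]), 'ee_rot': array([ 3.13995538e+00, -1.69263963e-04, -2.31938604e-01]), 'force': array([-1.00500394, -0.4787287 , -0.21114118]), 'moment': array([ 0.00757602, -0.00399158,  0.03219892]), 'width': 0.08756713101829718}
scene {'vertical_fov': 51.6916911449549, 'cx': 315.6917727348575, 'cy': 193.43684051091623, 'pose': array([[-0.5391115 ,  0.66091719, -0.52206059,  0.96651704],
       [ 0.84207812,  0.43491316, -0.31899058,  0.3114858 ],
       [ 0.01622467, -0.61158728, -0.79101059,  0.94496312],
       [ 0.        ,  0.        ,  0.        ,  1.        ]])}
top {'vertical_fov': 53.62390021840705, 'cx': 318.1514101863643, 'cy': 198.18552141415117, 'pose': array([[-0.00662578, -0.99407871,  0.10846017,  0.29268693],
       [-0.99940234,  0.01026281,  0.03300952, -0.04373446],
       [-0.03392717, -0.10817663, -0.9935526 ,  1.17899531],
       [ 0.        ,  0.        ,  0.        ,  1.        ]])}
wrist {'vertical_fov': 71.36000564749249, 'cx': 321.9066441200671, 'cy': 198.4324727095939, 'pose': array([[-0.23015213, -0.92974004, -0.28742557,  0.23236833],
       [-0.97315267,  0.22048131,  0.06604442,  0.63802416],
       [ 0.00196782,  0.29490922, -0.95552325,  0.3845562 ],
       [ 0.        ,  0.        ,  0.        ,  1.        ]])}
```

View pics/a_scene.png

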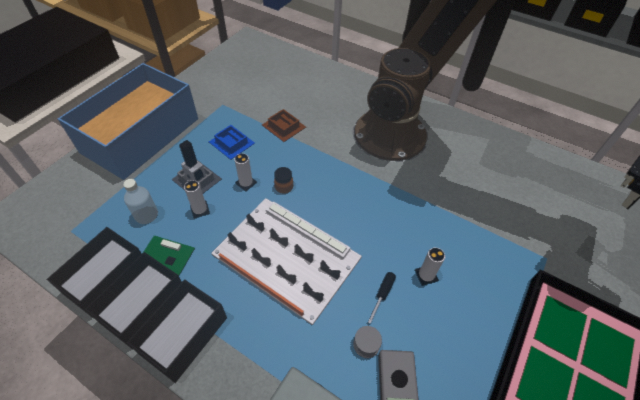

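View pics/a_top.png

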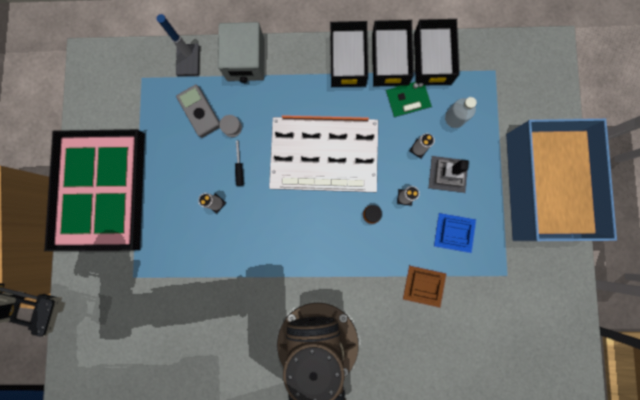

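View pics/a_wrist.png

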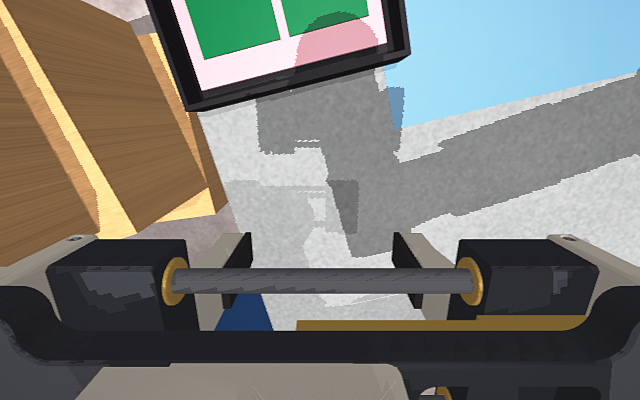

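The pictures show three standing cans (top view at pixels (211,203), (423,145) and (408,195)). The frame is at (325,155), with the roller in its grey stand at (450,172). The blue (456,232) and brown (425,285) trays are look-alikes. The jar is at (372,214), the reel (231,125), the driver (239,165), the bottle (460,112) and the meter (198,110).

```bash
cat > h.py <<'E'
from station import arm
import numpy as np, cv2
def K(p):
    f=200/np.tan(np.radians(p['vertical_fov'])/2); return f
def ray(p,u,v):
    f=K(p); d=np.array([(u-p['cx'])/f,(v-p['cy'])/f,1.]); T=p['pose']; d=T[:3,:3]@d
    return T[:3,3],d/np.linalg.norm(d)
def onz(p,u,v,z):
    o,d=ray(p,u,v); return o+d*(z-o[2])/d[2]
def proj(p,X):
    T=p['pose']; c=T[:3,:3].T@(np.asarray(X,float)-T[:3,3]); f=K(p); return np.array([p['cx']+f*c[0]/c[2],p['cy']+f*c[1]/c[2]])
def tri(l):
    A=np.zeros((3,3));b=np.zeros(3)
    for p,u,v in l:
        o,d=ray(p,u,v); M=np.eye(3)-np.outer(d,d); A+=M;b+=M@o
    X=np.linalg.solve(A,b); return X,[np.round(proj(p,X)-[u,v],1) for p,u,v in l]
E
python3 - <<'E'
from h import *
for n in ("scene","top"):
    im=arm.grab_frame(n)
    print(n)
    for t in ("can0_mid","roller","strip","stand_seat","cradle0","jar","reel","driver","bottle","meter"):
        print(t,[(round(r['score'],2),np.round(r['box']).astype(int).tolist()) for r in arm.search_frame(t,n)])
ims=[]
for n,(x0,y0,x1,y1) in dict(scene=(150,120,450,360),top=(180,80,500,320)).items():
    im=cv2.imread(f"pics/a_{n}.png"); cv2.imwrite(f"pics/b_{n}.png",cv2.resize(im[y0:y1,x0:x1],None,fx=2.5,fy=2.5,interpolation=cv2.INTER_CUBIC))
E
```

```text
scene
can0_mid [(0.55, [372, 274, 396, 320]), (0.15, [194, 170, 204, 182])]
roller [(0.83, [180, 140, 206, 180]), (0.43, [355, 329, 379, 358])]
strip [(0.72, [271, 205, 349, 257]), (0.68, [272, 166, 296, 192])]
stand_seat [(0.91, [169, 167, 222, 191]), (0.89, [262, 111, 304, 144]), (0.73, [211, 124, 254, 159])]
cradle0 [(0.79, [213, 198, 363, 324]), (0.56, [283, 213, 301, 227]), (0.37, [186, 180, 209, 219])]
jar [(0.86, [275, 168, 295, 193]), (0.68, [352, 326, 381, 358])]
reel []
driver [(0.83, [371, 274, 396, 321])]
bottle [(0.69, [122, 181, 160, 223]), (0.36, [352, 328, 379, 362])]
meter [(0.64, [380, 350, 418, 400])]
top
can0_mid [(0.91, [407, 135, 434, 158]), (0.47, [269, 115, 376, 193])]
roller [(0.74, [219, 114, 245, 137]), (0.67, [201, 193, 228, 212]), (0.63, [441, 160, 469, 184])]
strip [(0.26, [396, 187, 423, 206])]
stand_seat [(0.68, [405, 269, 446, 307]), (0.6, [437, 217, 480, 253]), (0.58, [432, 156, 464, 197])]
cradle0 [(0.85, [270, 119, 379, 193])]
jar [(0.19, [178, 85, 220, 137])]
reel [(0.81, [221, 116, 245, 135])]
driver [(0.57, [236, 144, 246, 185]), (0.52, [363, 205, 386, 225]), (0.31, [273, 114, 378, 193])]
bottle [(0.92, [447, 100, 478, 129])]
meter [(0.67, [175, 85, 221, 138])]
```

View pics/b_scene.png

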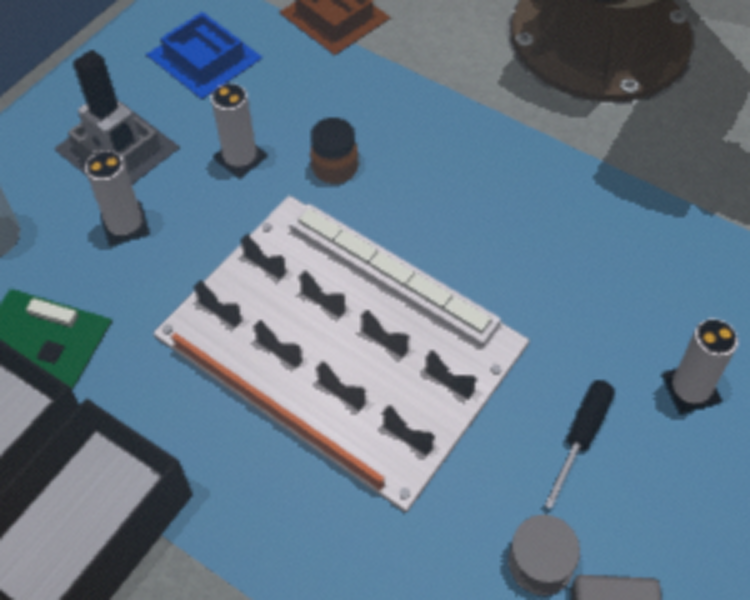

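View pics/b_top.png

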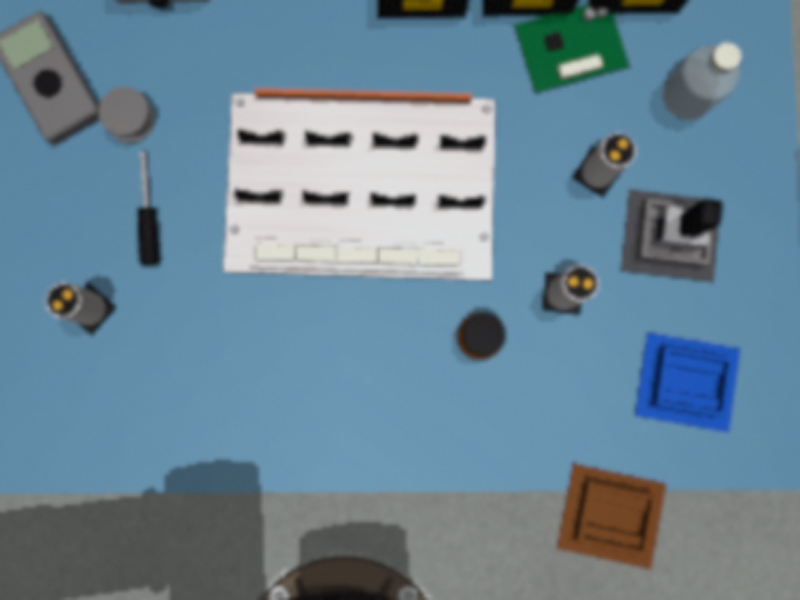

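```bash
python3 - <<'E'
from h import *
S=arm.camera_params("scene");T=arm.camera_params("top")
t=lambda U,V:(T,180+U/2.5,80+V/2.5)
s=lambda U,V:(S,150+U/2.5,120+V/2.5)
P=dict(A=((64,301),(716,337)),B=((619,150),(105,164)),C=((581,282),(229,97)),
FL=((232,95),(407,510)),FR=((495,99),(155,333)),NR=((492,278),(290,198)),NL=((223,271),(528,342)),
handle=((706,213),(90,56)))
for k,(a,b) in P.items():
    X,e=tri([t(*a),s(*b)]); print(k,X.round(4),e)
for k,(a,b) in (("jar",((482,332),(333,135))),("reel",((127,114),(545,545)))):
    X,e=tri([t(*a),s(*b)]); print(k,X.round(4),e)
E
```

```text
A [0.4074 0.3036 0.1014] [array([-0.,  0.]), array([-0., -0.])]
B [ 0.5673 -0.3096  0.1053] [array([-0.2,  0.1]), array([-0.2, -0. ])]
C [ 0.4218 -0.2637  0.103 ] [array([-0.3,  0.2]), array([-0.3, -0.1])]
FL [0.6704 0.1326 0.003 ] [array([ 0.1, -0.1]), array([0.2, 0. ])]
FR [ 0.6578 -0.1868  0.0058] [array([-0.4,  0.3]), array([-0.6, -0.1])]
NR [ 0.4395 -0.1784  0.0006] [array([-0.5,  0.3]), array([-0.7, -0.1])]
NL [0.4529 0.142  0.0011] [array([ 0.3, -0.2]), array([0.4, 0. ])]
handle [ 0.4883 -0.3873  0.1527] [array([ 0.6, -0.4]), array([0.7, 0.2])]
jar [ 0.372  -0.1609  0.0562] [array([-0.,  0.]), array([-0., -0.])]
reel [0.6397 0.2561 0.0307] [array([-0.2,  0.1]), array([-0.3, -0. ])]
```

```bash
python3 -m inch '[[[0.25,-0.4,0,0,0,0],[0.5,-0.8,0,0,0,0],[0.75,-1,0,0,0,0],[1,-1,0,0,0,0],[1,-1,0,0,0,0],[1,-1,0,0,0,0],[1,-1,0,0,0,0]]]'; python3 - <<'E'
from h import *
s=arm.get_state(); print(s['q'].round(4),s['eef_pos'].round(4),s['ee_rot'].round(4),s['force'].round(1))
E
```

```text
t: 2.12
eef_pos: [0.3551, 0.4569, 0.4047]
ee_rot: [-3.141, 0.0, -0.233]
force: [-0.5, 0.3, -0.6]
width: 0.0876
[ 1.2478e+00  2.0130e-01 -2.0600e-01 -2.0000e-04 -1.1635e+00  9.0500e-02] [0.3551 0.4569 0.4047] [-3.1415e+00  1.0000e-04 -2.3260e-01] [-0.5  0.3 -0.6]
```

```bash
cat > log.py <<'E'
from h import *
import json
s=arm.get_state()
open('data.jsonl','a').write(json.dumps({k:np.asarray(s[k]).tolist() for k in('q','eef_pos','ee_rot','force','t','qd')})+'\n')
print(s['q'].round(3),s['eef_pos'].round(3),s['ee_rot'].round(3))
E
echo '{"q":[1.62708660,0.359374492,0.0110509947,-0.00032229831,-1.22409069,-0.288119252],"eef_pos":[0.15503565,0.65675308,0.40373205],"ee_rot":[3.13995538,-0.000169263963,-0.231938604]}' >data.jsonl
python3 log.py
python3 -m inch '[[[0,-0.2,0,0.05,0,0],[0,-0.2,0,0.1,0,0],[0,-0.2,0,0.15,0,0],[0,-0.2,0,0.15,0,0]]]'; python3 log.py
python3 -m inch '[[[0.2,-0.3,0.1,-0.05,0.05,0],[0.2,-0.3,0.1,-0.1,0.1,0],[0.2,-0.3,0.1,-0.15,0.15,0],[0.2,-0.3,0.1,-0.15,0.15,0]]]'; python3 log.py
python3 -m inch '[[[0.2,-0.2,-0.1,-0.05,0.05,0],[0.2,-0.2,-0.1,-0.1,0.1,0],[0.2,-0.2,-0.1,-0.15,0.15,0],[0.2,-0.2,-0.1,-0.15,0.15,0]]]'; python3 log.py
python3 -m inch '[[[0.2,-0.3,0.1,0,0,0.05],[0.2,-0.3,0.1,0,0,0.1],[0.2,-0.3,0.1,0,0,0.15],[0.2,-0.3,0.1,0,0,0.15]]]'; python3 log.py
```

```text
[ 1.248  0.201 -0.206 -0.    -1.163  0.09 ] [0.355 0.457 0.405] [-3.141  0.    -0.233]
t: 2.62
eef_pos: [0.3544, 0.4166, 0.4055]
ee_rot: [-2.68, 0.105, -0.207]
force: [-0.1, 0.4, -0.2]
width: 0.0881
[ 1.137  0.052 -0.318 -0.274 -0.786  0.356] [0.354 0.417 0.405] [-2.68   0.105 -0.207]
t: 3.12
eef_pos: [0.3956, 0.3574, 0.4245]
ee_rot: [2.984, 0.431, -0.379]
force: [0.0, 0.3, 0.1]
width: 0.0874
[ 0.937  0.236 -0.01  -0.368 -1.6    0.33 ] [0.396 0.357 0.425] [ 2.984  0.431 -0.379]
t: 3.62
eef_pos: [0.4357, 0.3178, 0.4035]
ee_rot: [2.234, 0.58, -0.758]
force: [-1.7, -0.2, -0.6]
width: 0.0876
[ 0.825  0.473  0.141 -0.438 -2.182  0.208] [0.436 0.318 0.404] [ 2.234  0.58  -0.758]
t: 4.12
eef_pos: [0.4745, 0.2585, 0.4245]
ee_rot: [2.24, 0.583, -0.283]
force: [-0.5, 0.3, -0.1]
width: 0.0876
[ 0.865  0.453 -0.027  0.011 -2.118  0.711] [0.475 0.258 0.424] [ 2.24   0.583 -0.283]
```

```bash
cat > kin.py <<'E'
import numpy as np, json
from scipy.optimize import least_squares
from scipy.spatial.transform import Rotation as R
AX=[[0,0,1],[0,1,0],[0,-1,0],[1,0,0],[0,-1,0],[1,0,0]]
def fk(q,p,s=(1,1,1,1,1,1)):
    # p: translations after joints 1..6 (18), final rotvec(3), base z in t1
    Rm=np.eye(3);x=np.zeros(3);P=[]
    for i in range(6):
        Rm=Rm@R.from_rotvec(np.array(AX[i])*q[i]*s[i]).as_matrix()
        P.append(x.copy())
        x=x+Rm@p[3*i:3*i+3]
    return x,Rm@R.from_rotvec(p[18:21]).as_matrix(),P
def load():
    D=[json.loads(l) for l in open('data.jsonl')]
    return [(np.array(d['q']),np.array(d['eef_pos']),R.from_euler('xyz',d['ee_rot']).as_matrix()) for d in D]
def fit():
    D=load();best=None
    import itertools
    for s4,s5,s6 in itertools.product((1,-1),repeat=3):
        s=(1,1,1,s4,s5,s6)
        def f(p):
            o=[]
            for q,x,Rm in D:
                a,b,_=fk(q,p,s); o+=list((a-x)*1000); o+=list((R.from_matrix(b.T@Rm).as_rotvec())*200)
            return np.array(o+list(0.05*p[:18]))
        for r0 in ([0,np.pi/2,0],[1.2,1.2,1.2],[0,np.pi/2,np.pi/2*0.9]):
            p0=np.r_[0,0,.3,0,0,.35,.2,0,0,.15,0,0,.0,0,0,.1,0,0,r0]
            r=least_squares(f,p0,max_nfev=200)
            c=np.sqrt(np.mean(r.fun**2))
            if best is None or c<best[0]: best=(c,s,r.x)
    return best
if __name__=="__main__":
    c,s,p=fit(); print(c,s,p.round(4)); json.dump([list(s),p.tolist()],open('model.json','w'))
    for q,x,Rm in load():
        a,b,_=fk(q,p,s); print(((a-x)*1000).round(1), (R.from_matrix(b.T@Rm).as_rotvec()*57).round(2))
E
python3 kin.py
```

```text
0.005033627828882357 (1, 1, 1, -1, 1, -1) [ 0.     -0.      0.1988 -0.     -0.      0.6016  0.2318 -0.      0.
  0.2318 -0.0959 -0.      0.1    -0.0959  0.      0.1     0.      0.
 -1.2092  1.2092 -1.2092]
[ 0. -0.  0.] [-0.  0.  0.]
[-0.  0. -0.] [ 0. -0. -0.]
[-0. -0.  0.] [ 0. -0. -0.]
[ 0. -0. -0.] [ 0. -0. -0.]
[0. 0. 0.] [ 0. -0. -0.]
[ 0. -0.  0.] [ 0. -0. -0.]
```

```bash
cat > plan.py <<'E'
from kin import *
s_,p_=json.load(open('model.json')); s_=tuple(s_);p_=np.array(p_)
# canonical param: put gauge right: J4 at forearm, offset after J4, tool after J5
p_[6:9]=[p_[6]+p_[9],0,0]; p_[9:12]=[0,p_[10]+p_[13],0]; p_[12:15]=0;p_[15:18]=[.2,0,0]
LO=np.array([-3.07,-1.43,-1.02,-3.03,-3.05,-3.03]);HI=np.array([3.07,2.12,1.25,1.67,0,3.03])
def err(q,x,Rm):
    a,b,_=fk(q,p_,s_); return np.r_[(a-x)*5,R.from_matrix(b.T@Rm).as_rotvec()]
def ik(x,Rm,q0):
    q0=np.clip(q0,LO+1e-3,HI-1e-3)
    r=least_squares(err,q0,args=(x,Rm),bounds=(LO,HI),max_nfev=60); return r.x,np.abs(r.fun).max()
rng=np.random.default_rng(0)
def ikall(x,Rm,n=40):
    out=[]
    for i in range(n):
        q,e=ik(x,Rm,LO+(HI-LO)*rng.random(6))
        if e<1e-4 and not any(np.abs(q-o).max()<.02 for o in out): out.append(q)
    return out
def grasp(c,h,phi,beta):
    d=np.array([np.cos(phi)*np.cos(beta),np.sin(phi)*np.cos(beta),-np.sin(beta)])
    y=np.array([np.sin(phi),-np.cos(phi),0]); x=np.cross(y,d)
    return np.array([c[0],c[1],h])-.159*d, np.c_[x,y,d]
def place(c,off,yaw,al):
    Z=R.from_euler('z',yaw).as_matrix()
    d=Z@[-np.sin(al),0,-np.cos(al)]; x=Z@[np.cos(al),0,-np.sin(al)]; y=np.cross(d,x)
    return np.array(c)+Z@[off,0,0]-.159*d, np.c_[x,y,d]
E
python3 - <<'E'
from plan import *
YAW=np.radians(-2.35); fc=np.array([.555,-.0226,.048]); Z=R.from_euler('z',YAW).as_matrix()
cr=[fc+Z@[.012,y,0] for y in (.12,.04,-.04,-.12)]
print(np.round(cr,4))
for a in (15,20):
  for i,c in enumerate(cr):
    x,Rm=place(c,.011,YAW,np.radians(a))
    for q in ikall(x,Rm,30):
        print('place',a,i,q.round(2), [P[2].round(2) for P in fk(q,p_,s_)[2]])
cans=dict(A=(.4074,.3036),B=(.5673,-.3096),C=(.4218,-.2637))
a=np.radians(20)
for k,c in cans.items():
  for ph in range(-180,180,30):
    x,Rm=grasp(c,.065,np.radians(ph),a)
    for q in ikall(x,Rm,15):
        P=fk(q,p_,s_)[2]
        m=np.minimum(q-LO,HI-q).min()
        print(k,ph,q.round(2),'tcp',x.round(2),'j4z',P[3][2].round(2),'j5',P[4].round(2),'m',m.round(2))
E
```

```text
[[ 0.5719  0.0968  0.048 ]
 [ 0.5686  0.0169  0.048 ]
 [ 0.5653 -0.0631  0.048 ]
 [ 0.5621 -0.143   0.048 ]]
place 15 0 [ 0.42  0.55 -0.15 -0.13 -1.11  1.18] [np.float64(0.0), np.float64(0.2), np.float64(0.71), np.float64(0.41), np.float64(0.39), np.float64(0.39)]
place 15 1 [ 0.31  0.54 -0.18 -0.1  -1.1   1.28] [np.float64(0.0), np.float64(0.2), np.float64(0.71), np.float64(0.41), np.float64(0.39), np.float64(0.39)]
place 15 2 [ 0.19  0.54 -0.19 -0.07 -1.09  1.38] [np.float64(0.0), np.float64(0.2), np.float64(0.71), np.float64(0.4), np.float64(0.39), np.float64(0.39)]
place 15 3 [ 0.07  0.55 -0.19 -0.03 -1.09  1.48] [np.float64(0.0), np.float64(0.2), np.float64(0.71), np.float64(0.4), np.float64(0.39), np.float64(0.39)]
place 20 0 [ 0.4   0.6  -0.07 -0.16 -1.23  1.21] [np.float64(0.0), np.float64(0.2), np.float64(0.7), np.float64(0.41), np.float64(0.39), np.float64(0.39)]
place 20 1 [ 0.29  0.59 -0.1  -0.12 -1.21  1.3 ] [np.float64(0.0), np.float64(0.2), np.float64(0.7), np.float64(0.4), np.float64(0.39), np.float64(0.39)]
place 20 2 [ 0.18  0.59 -0.12 -0.08 -1.2   1.39] [np.float64
[... 2581 characters left out ...]
.52] tcp [ 0.5  -0.13  0.12] j4z 0.18 j5 [0.59 0.03 0.19] m 0.27
C 0 [-1.35  0.64 -0.71 -1.7  -1.18 -1.81] tcp [ 0.27 -0.26  0.12] j4z 0.23 j5 [ 0.08 -0.26  0.19] m 0.31
C 30 [-1.16  0.65 -0.37 -1.29 -1.33 -2.14] tcp [ 0.29 -0.34  0.12] j4z 0.28 j5 [ 0.13 -0.43  0.19] m 0.65
C 60 [-0.98  0.75 -0.08 -1.01 -1.59 -2.22] tcp [ 0.35 -0.39  0.12] j4z 0.3 j5 [ 0.25 -0.56  0.19] m 0.81
C 90 [-0.77  0.86  0.15 -0.78 -1.85 -2.17] tcp [ 0.42 -0.41  0.12] j4z 0.29 j5 [ 0.42 -0.6   0.19] m 0.86
C 120 [-0.55  0.95  0.28 -0.52 -2.02 -2.  ] tcp [ 0.5  -0.39  0.12] j4z 0.26 j5 [ 0.59 -0.56  0.19] m 0.97
C 150 [-0.32  0.98  0.24 -0.22 -2.03 -1.74] tcp [ 0.55 -0.34  0.12] j4z 0.22 j5 [ 0.71 -0.43  0.19] m 1.01
```

```bash
cat > go.py <<'E'
# prints shift (200mm units) and rotvec (/pi) from current measured pose to target
import sys
from plan import *
def delta(x,Rm,xt,Rt):
    return np.r_[(np.asarray(xt)-x)/.2, R.from_matrix(Rt@Rm.T).as_rotvec()/np.pi]
def cur():
    from station import arm
    s=arm.get_state(); return s['eef_pos'],R.from_euler('xyz',s['ee_rot']).as_matrix(),s['q']
def down(yaw): return R.from_euler('xyz',[np.pi,0,yaw]).as_matrix()
E
python3 - <<'E'
from go import *
x,Rm,q=cur()
xt=[.45,-.1,.42];Rt=down(0)
print(delta(x,Rm,xt,Rt).round(3)); print(ik(np.array(xt),Rt,q))
E
```

```text
[-0.123 -1.792 -0.022  0.251 -0.21  -0.002]
(array([ 2.10453255e-01, -1.31347516e-02, -4.12698152e-01, -7.80626800e-10,
       -1.17123293e+00,  1.36034307e+00]), np.float64(2.7755575615628914e-16))
```

```bash
python3 -m inch '[[[-0.03,-0.3,0,0.06,-0.05,0],[-0.06,-0.6,0,0.12,-0.1,0],[-0.1,-0.9,0,0.18,-0.15,0],[-0.12,-0.9,0,0.24,-0.2,0],[-0.12,-0.9,0,0.251,-0.21,-0.002],[-0.12,-0.9,0,0.251,-0.21,-0.002]]]'
python3 -m inch '[[[0,-0.3,0,0,0,0],[0,-0.6,0,0,0,0],[0,-0.9,0,0,0,0],[0,-0.9,0,0,0,0],[0,-0.9,0,0,0,0],[0,-0.9,0,0,0,0]]]'
python3 - <<'E'
from h import *
cv2.imwrite("pics/w1.png",arm.grab_frame("wrist")); p=arm.camera_params("wrist"); print(p['pose'].round(3).tolist()); np.save('w1.npy',p,allow_pickle=True)
E
```

```text
t: 4.88
eef_pos: [0.4507, 0.0767, 0.4262]
ee_rot: [-3.128, -0.003, -0.005]
force: [0.1, 0.5, -0.3]
width: 0.0875
t: 5.62
eef_pos: [0.4514, -0.102, 0.4248]
ee_rot: [-3.132, 0.001, 0.001]
force: [1.1, 0.7, 0.3]
width: 0.0878
[[0.002, -0.955, -0.296, 0.531], [-1.0, -0.004, 0.008, -0.102], [-0.008, 0.296, -0.955, 0.405], [0.0, 0.0, 0.0, 1.0]]
```

View pics/w1.png

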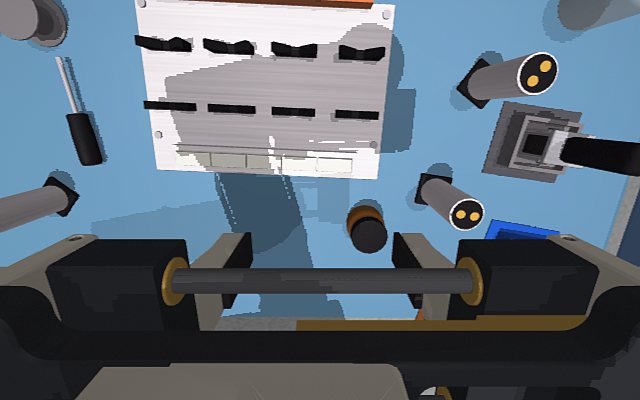

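The wrist view shows cans B (top disc at (538,74)) and C (466,214), the roller in its stand at (545,145), the jar at (367,228), and the strip at (170–360,160). I'll take a second view for stereo.

```bash

python3 -m inch '[[[-0.1,-0.3,0,0,0,0],[-0.2,-0.6,0,0,0,0],[-0.2,-0.75,0,0,0,0],[-0.2,-0.75,0,0,0,0],[-0.2,-0.75,0,0,0,0]]]'
python3 - <<'E'
from h import *
cv2.imwrite("pics/w2.png",arm.grab_frame("wrist")); p=arm.camera_params("wrist"); np.save('w2.npy',p,allow_pickle=True)
E
```

```text
t: 6.3
eef_pos: [0.4114, -0.2522, 0.4246]
ee_rot: [-3.133, 0.0, 0.002]
force: [0.8, 0.4, -0.4]
width: 0.0875
```

View pics/w2.png

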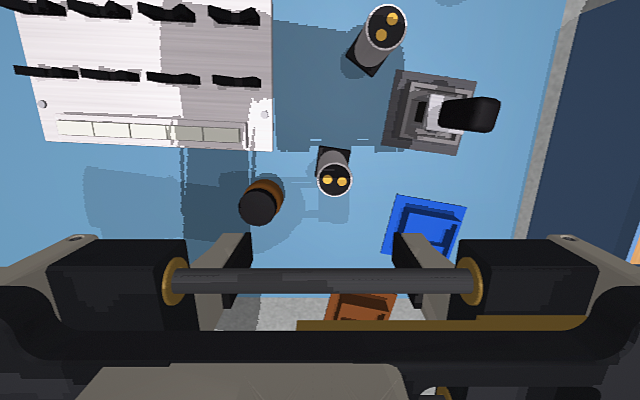

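```bash
python3 - <<'E'
import cv2
im=cv2.imread('pics/w2.png'); cv2.imwrite('pics/w2z.png',cv2.resize(im[0:200,310:510],None,fx=3,fy=3,interpolation=cv2.INTER_CUBIC))
im=cv2.imread('pics/w1.png'); cv2.imwrite('pics/w1z.png',cv2.resize(im[40:240,440:640],None,fx=3,fy=3,interpolation=cv2.INTER_CUBIC))
E
```

```text
(no output)
```

View pics/w2z.png

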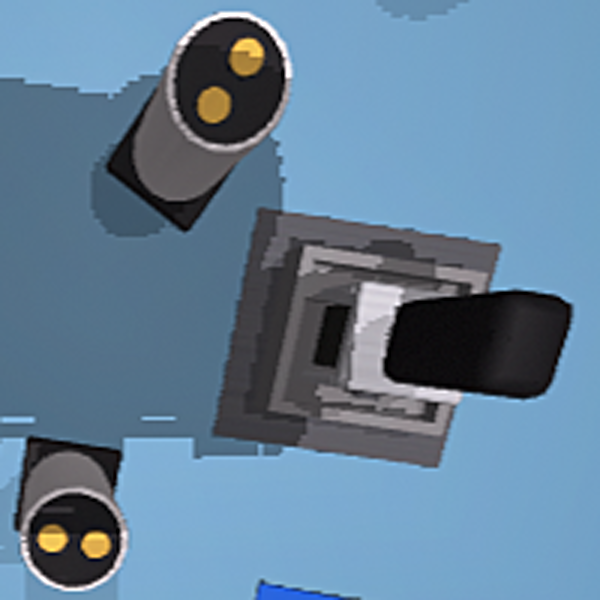

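View pics/w1z.png

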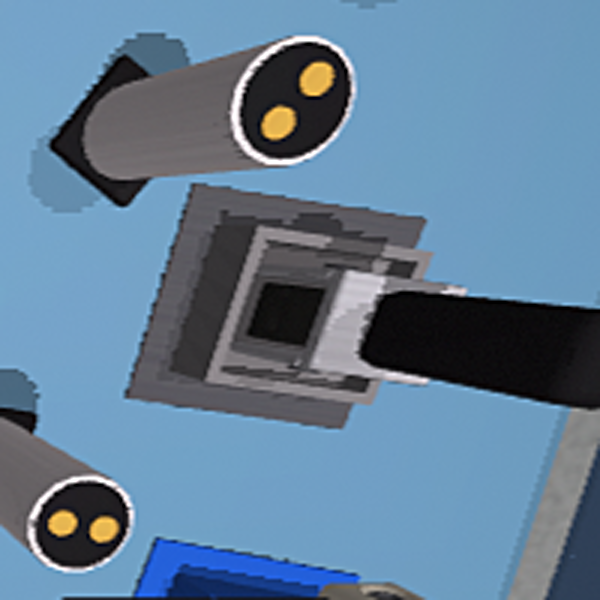

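```bash
python3 - <<'E'
from h import *
W1=np.load('w1.npy',allow_pickle=True).item();W2=np.load('w2.npy',allow_pickle=True).item()
a=lambda U,V:(W1,440+U/3,40+V/3)
b=lambda U,V:(W2,310+U/3,V/3)
S=arm.camera_params("scene");T=arm.camera_params("top")
t=lambda U,V:(T,180+U/2.5,80+V/2.5)
s=lambda U,V:(S,150+U/2.5,120+V/2.5)
def show(n,l,z=None):
    X,e=tri(l); print(n,X.round(4),[x.tolist() for x in e], [onz(*q,z)[:2].round(4).tolist() for q in l] if z is not None else '')
show('B',[a(293,100),b(230,82)],.108); show('B4',[a(293,100),b(230,82),t(619,150),s(105,164)],.108)
show('C',[a(80,522),b(74,539)],.108); show('C4',[a(80,522),b(74,539),t(581,282),s(229,97)],.108)
for n,p,q in (('NR',(377,178),(271,152)),('NL',(157,169),(45,139)),('sR',(374,145),(264,115)),('sL',(158,134),(42,104))):
    show(n,[(W1,*p),(W2,*q)],.01)
for i,(p,q) in enumerate((((192,183),(258,207)),((427,217),(500,243)),((347,430),(437,467)),((125,397),(213,435)))):
    show('st%d'%i,[a(*p),b(*q)],.0)
print('handle', [x.round(4) for x in (onz(*b(530,345),.15),onz(*t(706,213),.15),onz(*s(90,56),.15))])
print('A', [x.round(4) for x in (onz(*t(64,301),.108),onz(*s(716,337),.108))])
print('frame', [[x.round(4).tolist() for x in (onz(*t(*u),.01),onz(*s(*v),.01))] for u,v in (((232,95),(407,510)),((495,99),(155,333)),((492,278),(290,198)),((223,271),(528,342)))])
E
```

```text
B [ 0.5674 -0.3102  0.1073] [[-0.1, 0.1], [0.0, -0.1]] [[0.5674, -0.3098], [0.5671, -0.3101]]
B4 [ 0.5674 -0.31    0.106 ] [[-1.2, 0.2], [-0.5, 0.2], [0.0, 0.0], [-0.5, -0.3]] [[0.5674, -0.3098], [0.5671, -0.3101], [0.567, -0.3095], [0.5684, -0.307]]
C [ 0.4206 -0.2637  0.1075] [[-0.1, 0.2], [0.1, -0.2]] [[0.421, -0.2635], [0.4205, -0.2636]]
C4 [ 0.4209 -0.2638  0.1046] [[-1.1, -0.9], [0.1, -1.0], [-0.1, 0.4], [-0.2, -0.7]] [[0.421, -0.2635], [0.4205, -0.2636], [0.4216, -0.2634], [0.4247, -0.2595]]
NR [ 0.439  -0.1778  0.013 ] [[-0.3, 1.0], [0.2, -1.1]] [[0.4398, -0.1787], [0.4371, -0.1768]]
NL [0.4537 0.137  0.0139] [[0.2, -0.6], [-0.2, 0.7]] [[0.452, 0.1398], [0.4542, 0.1403]]
sR [ 0.4874 -0.1708  0.0144] [[-0.0, 0.1], [0.0, -0.1]] [[0.4871, -0.1716], [0.4872, -0.1699]]
sL [0.5012 0.1291 0.0115] [[-0.1, 0.3], [0.1, -0.3]] [[0.5014, 0.1298], [0.5008, 0.1307]]
st0 [ 0.5458 -0.3466  0.0015] [[0.0, -0.0], [-0.0, 0.0]] [[0.5459, -0.3475], [0.5461, -0.347]]
st1 [ 0.5311 -0.454   0.0044] [[-0.1, 0.1], [0.1, -0.1]] [[0.5312, -0.4579], [0.5314, -0.4562]]
st2 [ 0.4329 -0.4376  0.0103] [[-0.0, 0.0], [0.0, -0.0]] [[0.4303, -0.4464], [0.4313, -0.4425]]
st3 [ 0.4466 -0.3334  0.001 ] [[-0.1, 0.2], [0.1, -0.2]] [[0.4466, -0.334], [0.4462, -0.3335]]
handle [array([ 0.4889, -0.3939,  0.15  ]), array([ 0.4877, -0.3866,  0.15  ]), array([ 0.4872, -0.3916,  0.15  ])]
A [array([0.4067, 0.3015, 0.108 ]), array([0.4117, 0.3037, 0.108 ])]
frame [[[0.6679, 0.132, 0.01], [0.6728, 0.1336, 0.01]], [[0.6574, -0.1875, 0.01], [0.6586, -0.1832, 0.01]], [[0.4393, -0.179, 0.01], [0.444, -0.1718, 0.01]], [[0.4513, 0.1415, 0.01], [0.4583, 0.1427, 0.01]]]
```

```bash
cat > fr.py <<'E'
from h import *
YAW=np.radians(-2.5); FC=np.array([.555,-.0235,0]); 
c,s=np.cos(YAW),np.sin(YAW); Z=np.array([[c,-s,0],[s,c,0],[0,0,1]])
CR=[FC+Z@[.012,y,.048] for y in (.12,.04,-.04,-.12)]
STRIP=FC+Z@[-.088,0,.026]
E
python3 - <<'E'
from fr import *
print(np.round(CR,4),STRIP.round(4))
for n,p,im in (('w1',np.load('w1.npy',allow_pickle=True).item(),cv2.imread('pics/w1.png')),('top',arm.camera_params('top'),cv2.imread('pics/a_top.png'))):
    k=4; x0,y0,x1,y1=((120,0,420,190) if n=='w1' else (260,105,390,200))
    k=2.6 if n=='w1' else 6
    o=cv2.resize(im[y0:y1,x0:x1],None,fx=k,fy=k,interpolation=cv2.INTER_CUBIC)
    def pl(X,col):
        u=(proj(p,X)-[x0,y0]+.5)*k; cv2.circle(o,tuple(int(v) for v in u),2,col,-1)
    for C in CR:
        for x in (-.038,-.028,.034,.044):
            for y in (-.028,.028): pl(C+Z@[x,y,-.005],(0,255,0))
    for x in (-.11,.11):
        for y in (-.16,.16): pl(FC+Z@[x,y,.01],(0,0,255))
    for x in (-.009,.009):
        for y in (-.12,-.072,-.024,.024,.072,.12): pl(STRIP+Z@[x,y,.005],(255,0,0))
    cv2.imwrite(f'pics/ov_{n}.png',o)
E
```

```text
[[ 0.5722  0.0959  0.048 ]
 [ 0.5687  0.0159  0.048 ]
 [ 0.5652 -0.064   0.048 ]
 [ 0.5618 -0.1439  0.048 ]] [ 0.4671 -0.0197  0.026 ]
```

View pics/ov_w1.png

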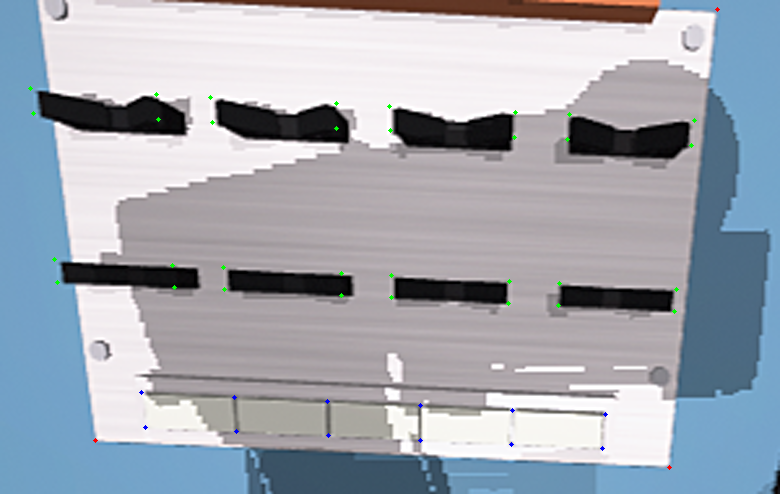

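View pics/ov_top.png

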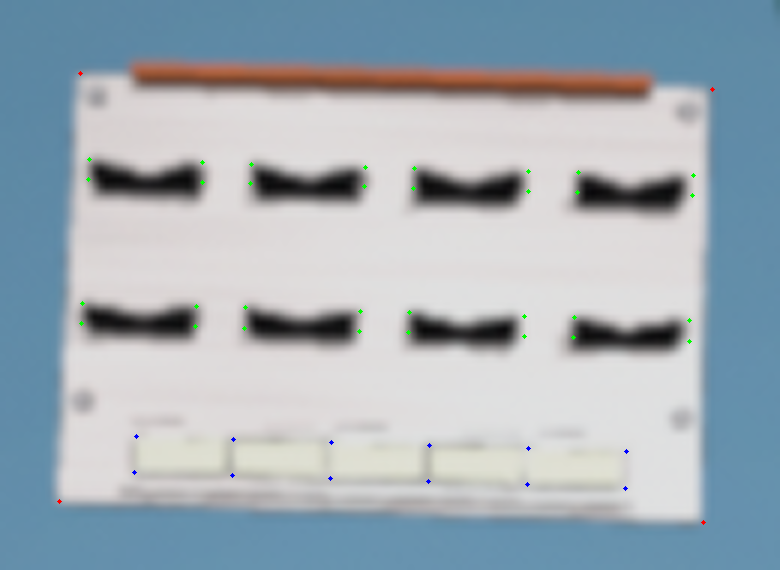

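```bash
cat >> go.py <<'E'
def rows(qs,ref=None):
    """qs: list of joint waypoint; print rows rel. to pose ref (x,R)"""
    x0,R0=ref
    for q in qs:
        a,b,P=fk(q,p_,s_); print(delta(x0,R0,a,b).round(3).tolist(), 'tcp',a.round(3),'tip',(a+.178*b[:,2]).round(3),'q',np.round(q,2))
def interp(qa,qb,n): return [qa+(qb-qa)*k/n for k in range(1,n+1)]
E
python3 - <<'E'
from go import *
x,Rm,q=cur()
C=(.4207,-.2636); ph=np.radians(-155); b=np.radians(20)
d=np.array([np.cos(ph),np.sin(ph),0])
xg,Rg=grasp(C,.065,ph,b); 
g=[z for z in ikall(xg,Rg,30)]; print('grasp',[z.round(2) for z in g])
xp=xg-.10*d+[0,0,.03]
qp,e=ik(xp,Rg,g[0]); print('pre',qp.round(2),e)
print('now',q.round(2))
rows(interp(q,qp,24),(x,Rm))
print('pre->grasp',delta(xp,Rg,xg,Rg).round(3))
E
```

```text
grasp [array([ 0.08,  0.88, -0.26,  0.33, -1.63, -1.43])]
pre [ 0.13  0.93 -0.01  0.3  -1.82 -1.39] 3.847726641577962e-09
now [-0.14  0.02 -0.36 -0.01 -1.19  1.72]
[0.06, 0.005, -0.042, -0.003, 0.016, -0.036] tcp [ 0.423 -0.251  0.416] tip [ 0.414 -0.25   0.238] q [-0.13  0.06 -0.35  0.   -1.21  1.59]
[0.119, 0.012, -0.085, -0.007, 0.032, -0.072] tcp [ 0.435 -0.25   0.408] tip [ 0.417 -0.25   0.23 ] q [-0.12  0.1  -0.33  0.02 -1.24  1.46]
[0.177, 0.02, -0.13, -0.015, 0.048, -0.108] tcp [ 0.447 -0.248  0.399] tip [ 0.42  -0.25   0.223] q [-0.11  0.14 -0.32  0.03 -1.27  1.33]
[0.235, 0.029, -0.176, -0.024, 0.063, -0.143] tcp [ 0.458 -0.246  0.389] tip [ 0.422 -0.25   0.215] q [-0.1   0.18 -0.3   0.04 -1.29  1.2 ]
[0.292, 0.039, -0.223, -0.035, 0.076, -0.179] tcp [ 0.47  -0.244  0.38 ] tip [ 0.425 -0.25   0.208] q [-0.09  0.21 -0.29  0.05 -1.32  1.07]
[0.348, 0.051, -0.272, -0.049, 0.089, -0.214] tcp [ 0.481 -0.242  0.37 ] tip [ 0.428 -0.25   0.201] q [-0.08  0.25 -0.27  0.07 -1.35  0.94]
[0.404, 0.064, -0.322, -0.065, 0.1, -0.249] tcp [ 0.492 -0.239  0.36 ] tip [ 0.431 -0.249  0.194] q
[... 1760 characters left out ...]
 -0.183  0.206] tip [ 0.477 -0.238  0.113] q [ 0.08  0.78 -0.07  0.25 -1.72 -0.87]
[1.071, 0.373, -1.162, -0.428, 0.002, -0.667] tcp [ 0.626 -0.177  0.192] tip [ 0.481 -0.236  0.107] q [ 0.09  0.82 -0.06  0.26 -1.74 -1.  ]
[1.108, 0.404, -1.232, -0.456, -0.031, -0.688] tcp [ 0.633 -0.171  0.178] tip [ 0.486 -0.234  0.101] q [ 0.11  0.85 -0.04  0.27 -1.77 -1.13]
[1.143, 0.436, -1.304, -0.482, -0.068, -0.706] tcp [ 0.64  -0.165  0.164] tip [ 0.49  -0.232  0.095] q [ 0.12  0.89 -0.03  0.29 -1.8  -1.26]
[1.177, 0.469, -1.376, -0.506, -0.109, -0.722] tcp [ 0.647 -0.158  0.149] tip [ 0.495 -0.229  0.089] q [ 0.13  0.93 -0.01  0.3  -1.82 -1.39]
pre->grasp [-0.453 -0.211 -0.15   0.     0.     0.   ]
```

```bash
cat >> go.py <<'E'
def batches(q,qt,n,x=None,Rm=None):
    """joint interp n rows; rows in calls of <=8, each relative to its call start"""
    if x is None: x,Rm,_=fk(q,p_,s_)
    ref=(x,Rm); qs=interp(q,qt,n); out=[]
    for i in range(0,n,8):
        L=[]
        for z in qs[i:i+8]:
            a,b,_=fk(z,p_,s_); L.append(delta(*ref,a,b).round(3).tolist())
        print(json.dumps(L).replace(' ','')); a,b,_=fk(qs[min(i+7,n-1)],p_,s_); ref=(a,b)
    print('end tcp',ref[0].round(4))
E
python3 - <<'E'
from go import *
x,Rm,q=cur()
C=(.4207,-.2636); ph=np.radians(-155); b=np.radians(20)
d=np.array([np.cos(ph),np.sin(ph),0])
xg,Rg=grasp(C,.065,ph,b); 
xp=xg-.10*d+[0,0,.15]
qp,e=ik(xp,Rg,np.array([.13,.93,0,.3,-1.8,-1.4])); print('pre',qp.round(2),e,xp)
batches(q,qp,20,x,Rm)
E
```

```text
pre [ 0.13  0.79  0.01  0.32 -1.98 -1.33] 5.964316563486587e-11 [ 0.64674325 -0.1581943   0.2693812 ]
[[0.059,0.007,-0.031,-0.004,0.02,-0.042],[0.118,0.016,-0.063,-0.01,0.038,-0.085],[0.177,0.026,-0.095,-0.021,0.056,-0.127],[0.237,0.037,-0.128,-0.034,0.073,-0.169],[0.296,0.049,-0.161,-0.05,0.088,-0.211],[0.355,0.063,-0.195,-0.069,0.101,-0.252],[0.414,0.079,-0.23,-0.091,0.112,-0.293],[0.474,0.097,-0.266,-0.115,0.12,-0.334]]
[[0.059,0.019,-0.036,-0.028,0.013,-0.037],[0.119,0.04,-0.074,-0.059,0.025,-0.072],[0.178,0.064,-0.112,-0.092,0.035,-0.105],[0.238,0.089,-0.151,-0.128,0.044,-0.138],[0.297,0.116,-0.191,-0.166,0.05,-0.168],[0.356,0.145,-0.232,-0.206,0.053,-0.198],[0.415,0.177,-0.275,-0.247,0.054,-0.225],[0.474,0.211,-0.319,-0.29,0.052,-0.251]]
[[0.058,0.037,-0.045,-0.046,0.003,-0.021],[0.116,0.075,-0.093,-0.093,0.004,-0.039],[0.173,0.117,-0.141,-0.141,0.003,-0.055],[0.229,0.161,-0.192,-0.191,0.0,-0.068]]
end tcp [ 0.6467 -0.1582  0.2694]
```

```bash

python3 -m inch '[[[0.059,0.007,-0.031,-0.004,0.02,-0.042],[0.118,0.016,-0.063,-0.01,0.038,-0.085],[0.177,0.026,-0.095,-0.021,0.056,-0.127],[0.237,0.037,-0.128,-0.034,0.073,-0.169],[0.296,0.049,-0.161,-0.05,0.088,-0.211],[0.355,0.063,-0.195,-0.069,0.101,-0.252],[0.414,0.079,-0.23,-0.091,0.112,-0.293],[0.474,0.097,-0.266,-0.115,0.12,-0.334]]]' 68 40
python3 -m inch '[[[0.059,0.019,-0.036,-0.028,0.013,-0.037],[0.119,0.04,-0.074,-0.059,0.025,-0.072],[0.178,0.064,-0.112,-0.092,0.035,-0.105],[0.238,0.089,-0.151,-0.128,0.044,-0.138],[0.297,0.116,-0.191,-0.166,0.05,-0.168],[0.356,0.145,-0.232,-0.206,0.053,-0.198],[0.415,0.177,-0.275,-0.247,0.054,-0.225],[0.474,0.211,-0.319,-0.29,0.052,-0.251]]]'
python3 -m inch '[[[0.058,0.037,-0.045,-0.046,0.003,-0.021],[0.116,0.075,-0.093,-0.093,0.004,-0.039],[0.173,0.117,-0.141,-0.141,0.003,-0.055],[0.229,0.161,-0.192,-0.191,0.0,-0.068],[0.229,0.161,-0.192,-0.191,0.0,-0.068],[0.229,0.161,-0.192,-0.191,0.0,-0.068]]]'
python3 log.py
python3 - <<'E'
from go import *
from h import *
x,Rm,q=cur()
C=(.4207,-.2636); ph=np.radians(-155); b=np.radians(20)
d=np.array([np.cos(ph),np.sin(ph),0])
xg,Rg=grasp(C,.065,ph,b)
xp=xg-.10*d+[0,0,.15]
print('to pre',delta(x,Rm,xp,Rg).round(3),'to low',delta(x,Rm,xg-.1*d,Rg).round(3),'to g',delta(x,Rm,xg,Rg).round(3))
cv2.imwrite('pics/c1.png',arm.grab_frame('scene')); cv2.imwrite('pics/c1w.png',arm.grab_frame('wrist'))
E
```

```text
t: 7.35
eef_pos: [0.5067, -0.2321, 0.3714]
ee_rot: [2.666, 0.126, -1.105]
force: [-0.1, 0.0, -1.0]
width: 0.0678
t: 8.35
eef_pos: [0.6015, -0.1895, 0.3075]
ee_rot: [2.434, -0.75, -1.873]
force: [0.1, 0.6, 0.4]
width: 0.0678
t: 9.1
eef_pos: [0.6466, -0.1584, 0.2695]
ee_rot: [-3.138, -1.221, -2.707]
force: [-0.4, 0.4, 0.4]
width: 0.0679
[ 0.128  0.792  0.012  0.317 -1.977 -1.333] [ 0.647 -0.158  0.27 ] [-3.138 -1.221 -2.707]
to pre [ 0.001  0.001 -0.001  0.     0.    -0.   ] to low [ 0.001  0.001 -0.751  0.     0.    -0.   ] to g [-0.452 -0.21  -0.751  0.     0.    -0.   ]
```

View pics/c1.png

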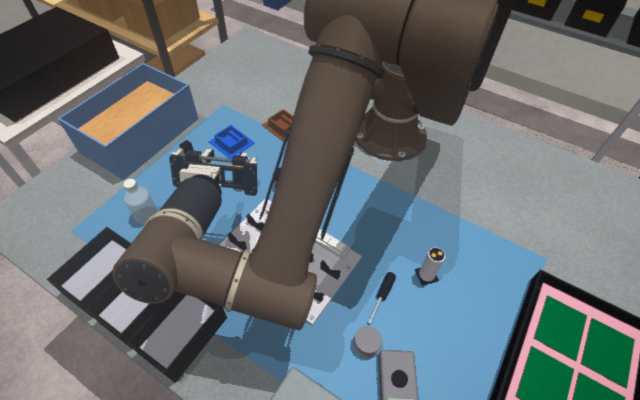

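View pics/c1w.png

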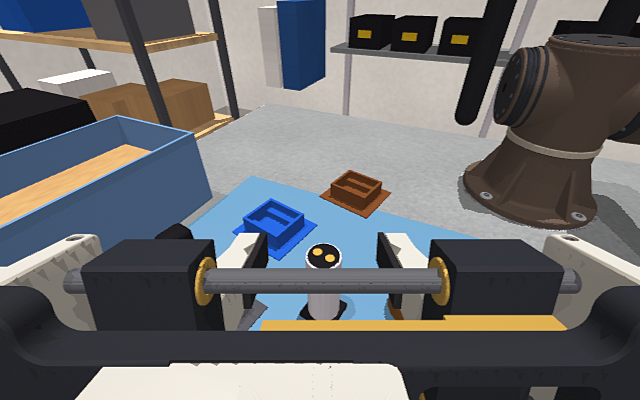

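The gripper is lined up with can C (wrist pixel (323,258), between the fingers). Now I'll descend and advance.

```bash

python3 -m inch '[[[0,0,-0.2,0,0,0],[0,0,-0.4,0,0,0],[0,0,-0.6,0,0,0],[0,0,-0.75,0,0,0],[0,0,-0.75,0,0,0],[-0.15,-0.07,-0.75,0,0,0],[-0.3,-0.14,-0.75,0,0,0],[-0.3,-0.14,-0.75,0,0,0]]]'
python3 - <<'E'
from go import *
from h import *
x,Rm,q=cur()
C=(.4207,-.2636); ph=np.radians(-155); b=np.radians(20)
xg,Rg=grasp(C,.065,ph,b)
print('to g',delta(x,Rm,xg,Rg).round(3))
cv2.imwrite('pics/c2.png',arm.grab_frame('scene')); cv2.imwrite('pics/c2w.png',arm.grab_frame('wrist'))
E
```

```text
t: 10.2
eef_pos: [0.5853, -0.1881, 0.1213]
ee_rot: [-3.132, -1.221, -2.716]
force: [0.8, -0.9, 1.2]
width: 0.0679
to g [-0.146 -0.062 -0.01   0.001  0.001  0.001]
```

View pics/c2w.png

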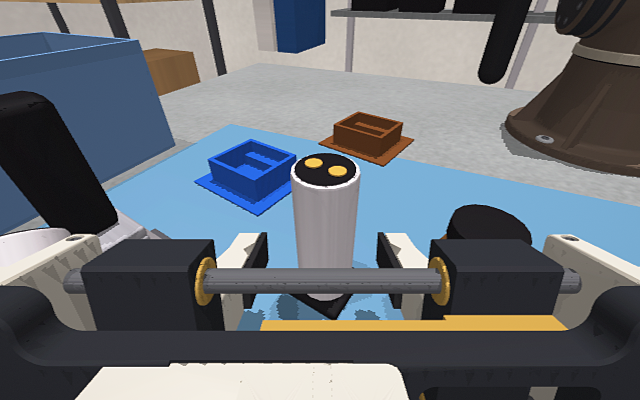

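View pics/c2.png

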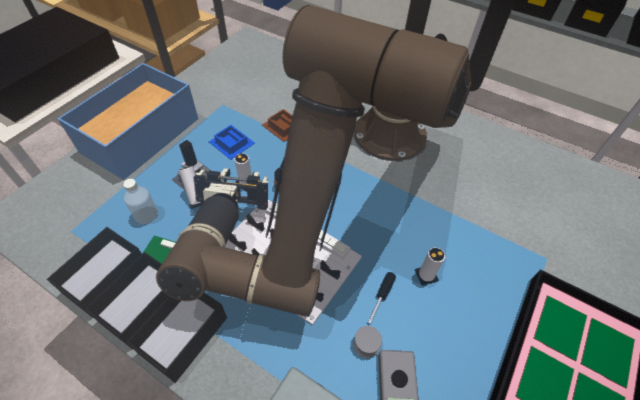

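```bash

python3 -m inch '[[[-0.05,-0.02,-0.005,0,0,0],[-0.1,-0.04,-0.01,0,0,0],[-0.15,-0.063,-0.01,0,0,0],[-0.15,-0.063,-0.01,0,0,0],[-0.15,-0.063,-0.01,0,0,0]]]'
python3 -m inch '[[[0,0,0,0,0,0],[0,0,0,0,0,0],[0,0,0,0,0,0],[0,0,0,0,0,0],[0,0,0,0,0,0],[0,0,0,0,0,0]]]' 30 40
python3 - <<'E'
from go import *
from h import *
import fr
x,Rm,q=cur()
C=(.4207,-.2636); ph=np.radians(-155); b=np.radians(20)
xg,Rg=grasp(C,.065,ph,b)
print('off g',delta(x,Rm,xg,Rg).round(3))
cv2.imwrite('pics/c3w.png',arm.grab_frame('wrist'))
cd=fr.CR[2]
xt,Rt=place(cd,.011,fr.YAW,b)
qt,e=ik(xt+[0,0,.12],Rt,np.array([.18,.59,-.12,-.08,-1.2,1.39])); print(qt.round(2),e)
# lifted start
xl=x+[0,0,.14]; ql,e=ik(xl,Rm,q); print(ql.round(2),e)
batches(ql,qt,20)
E
```

```text
t: 10.92
eef_pos: [0.5567, -0.1999, 0.1174]
ee_rot: [-3.132, -1.222, -2.715]
force: [-0.5, 0.0, -0.0]
width: 0.0682
t: 11.68
eef_pos: [0.5565, -0.1998, 0.1172]
ee_rot: [-3.132, -1.222, -2.715]
force: [-0.1, 1.0, 0.4]
width: 0.039
off g [-0.002 -0.003  0.011  0.001  0.     0.   ]
[ 0.18  0.47 -0.02 -0.08 -1.43  1.37] 2.7642384819205002e-11
[ 0.08  0.7  -0.24  0.34 -1.82 -1.36] 6.995348528880482e-11
[[0.01,0.024,0.005,0.044,0.004,0.013],[0.021,0.05,0.011,0.087,0.008,0.028],[0.034,0.077,0.018,0.129,0.012,0.045],[0.047,0.104,0.025,0.171,0.015,0.064],[0.062,0.133,0.033,0.212,0.018,0.085],[0.077,0.162,0.042,0.252,0.021,0.108],[0.094,0.193,0.052,0.291,0.024,0.132],[0.111,0.224,0.062,0.329,0.027,0.159]]
[[0.018,0.032,0.012,0.038,-0.002,0.027],[0.037,0.066,0.025,0.074,-0.004,0.055],[0.057,0.1,0.039,0.11,-0.007,0.085],[0.078,0.135,0.055,0.144,-0.01,0.116],[0.099,0.17,0.072,0.177,-0.014,0.149],[0.121,0.207,0.091,0.208,-0.019,0.183],[0.143,0.244,0.111,0.238,-0.023,0.219],[0.166,0.282,0.133,0.266,-0.028,0.256]]
[[0.023,0.039,0.024,0.028,-0.009,0.036],[0.046,0.078,0.049,0.054,-0.019,0.074],[0.07,0.118,0.076,0.079,-0.03,0.112],[0.093,0.159,0.105,0.102,-0.042,0.151]]
end tcp [ 0.6306 -0.0668  0.3174]
```

View pics/c3w.png

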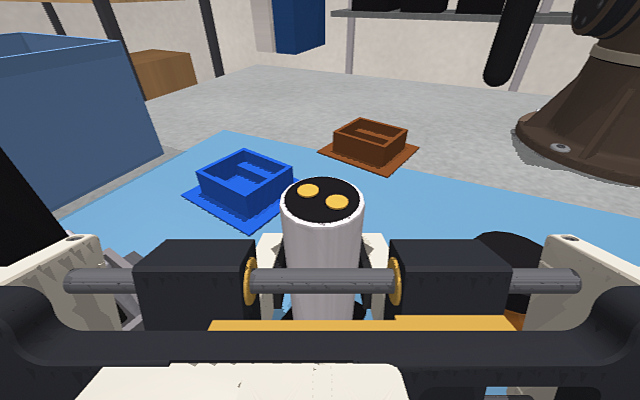

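Gripped: the opening reads 39 mm and the can is centred at pixel (323,260). Now lift and reorient over cradle 2.

```bash

python3 -m inch '[[[0,0,0.2,0,0,0],[0,0,0.4,0,0,0],[0,0,0.6,0,0,0],[0,0,0.7,0,0,0],[0,0,0.7,0,0,0]]]'
python3 -m inch '[[[0.01,0.024,0.005,0.044,0.004,0.013],[0.021,0.05,0.011,0.087,0.008,0.028],[0.034,0.077,0.018,0.129,0.012,0.045],[0.047,0.104,0.025,0.171,0.015,0.064],[0.062,0.133,0.033,0.212,0.018,0.085],[0.077,0.162,0.042,0.252,0.021,0.108],[0.094,0.193,0.052,0.291,0.024,0.132],[0.111,0.224,0.062,0.329,0.027,0.159]]]'
python3 -m inch '[[[0.018,0.032,0.012,0.038,-0.002,0.027],[0.037,0.066,0.025,0.074,-0.004,0.055],[0.057,0.1,0.039,0.11,-0.007,0.085],[0.078,0.135,0.055,0.144,-0.01,0.116],[0.099,0.17,0.072,0.177,-0.014,0.149],[0.121,0.207,0.091,0.208,-0.019,0.183],[0.143,0.244,0.111,0.238,-0.023,0.219],[0.166,0.282,0.133,0.266,-0.028,0.256]]]'
python3 -m inch '[[[0.023,0.039,0.024,0.028,-0.009,0.036],[0.046,0.078,0.049,0.054,-0.019,0.074],[0.07,0.118,0.076,0.079,-0.03,0.112],[0.093,0.159,0.105,0.102,-0.042,0.151],[0.093,0.159,0.105,0.102,-0.042,0.151],[0.093,0.159,0.105,0.102,-0.042,0.151]]]'
cat > chk.py <<'E'
import sys
from go import *
from h import *
import fr
k,off=int(sys.argv[1]),float(sys.argv[2])
x,Rm,q=cur(); xt,Rt=place(fr.CR[k],off,fr.YAW,np.radians(20))
print('q',q.round(2),'to place',delta(x,Rm,xt,Rt).round(3))
cv2.imwrite(f'pics/{sys.argv[3]}.png',arm.grab_frame('scene')); cv2.imwrite(f'pics/{sys.argv[3]}w.png',arm.grab_frame('wrist'))
E
python3 chk.py 2 .009 c4
```

```text
t: 12.35
eef_pos: [0.5566, -0.1999, 0.2581]
ee_rot: [-3.13, -1.22, -2.717]
force: [0.7, -0.3, -2.8]
width: 0.0391
t: 13.35
eef_pos: [0.5785, -0.1548, 0.2675]
ee_rot: [2.324, -0.32, -1.509]
force: [-0.1, -0.0, -1.0]
width: 0.0394
t: 14.35
eef_pos: [0.6118, -0.0983, 0.294]
ee_rot: [2.776, 0.367, -0.646]
force: [0.4, 0.7, -1.8]
width: 0.0389
t: 15.1
eef_pos: [0.6301, -0.0671, 0.3158]
ee_rot: [3.139, 0.351, -0.045]
force: [0.4, -0.7, -2.0]
width: 0.0391
q [ 0.18  0.47 -0.02 -0.07 -1.42  1.37] to place [-0.008  0.002 -0.592  0.001 -0.001  0.   ]
```

View pics/c4.png

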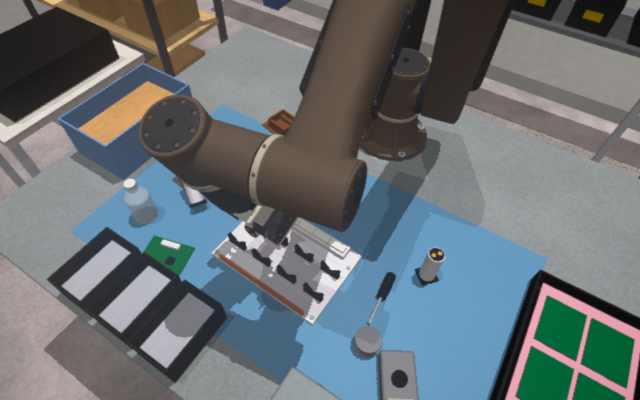

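View pics/c4w.png

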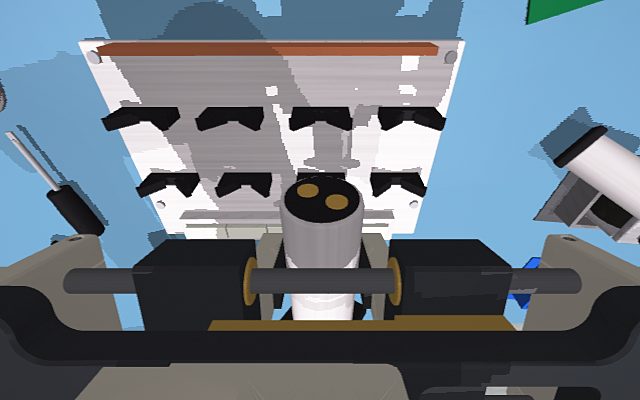

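```bash

python3 -m inch '[[[-0.004,0.002,-0.15,0,0,0],[-0.008,0.002,-0.3,0,0,0],[-0.008,0.002,-0.42,0,0,0],[-0.008,0.002,-0.5,0,0,0],[-0.008,0.002,-0.55,0,0,0],[-0.008,0.002,-0.577,0,0,0],[-0.008,0.002,-0.577,0,0,0],[-0.008,0.002,-0.577,0,0,0]]]'
python3 chk.py 2 .009 c5
python3 - <<'E'
import cv2
cv2.imwrite('pics/c5z.png',cv2.resize(cv2.imread('pics/c5.png')[150:350,150:400],None,fx=3,fy=3))
E
```

```text
t: 16.2
eef_pos: [0.6292, -0.0664, 0.2026]
ee_rot: [3.141, 0.347, -0.041]
force: [-0.1, -1.0, -1.5]
width: 0.0393
q [ 0.18  0.58 -0.12 -0.08 -1.21  1.39] to place [-0.003 -0.002 -0.026  0.     0.001 -0.001]
```

View pics/c5z.png

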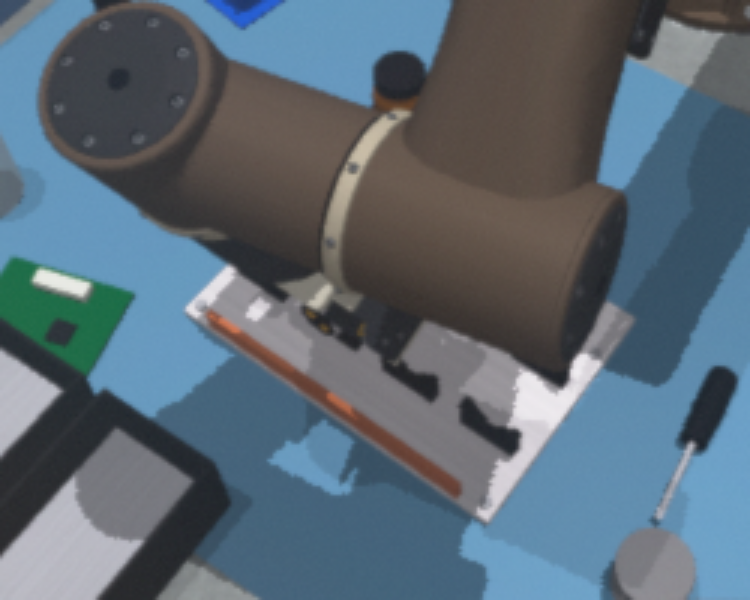

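View pics/c5w.png

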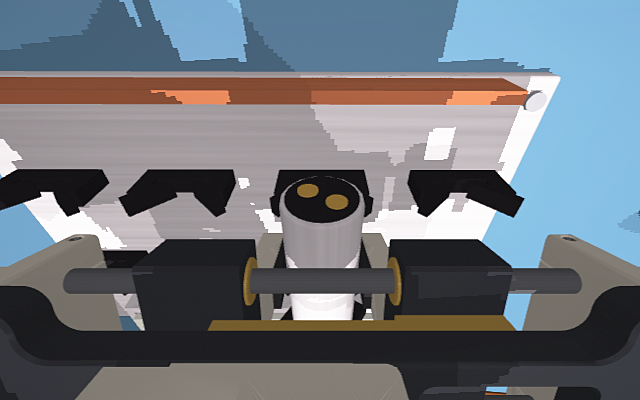

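```bash

python3 -m inch '[[[-0.003,0,-0.01,0,0,0],[-0.003,0,-0.02,0,0,0],[-0.003,0,-0.022,0,0,0],[-0.003,0,-0.022,0,0,0]]]'; python3 -m inch '[[[0,0,-0.005,0,0,0],[0,0,-0.005,0,0,0],[0,0,-0.005,0,0,0]]]';  python3 chk.py 2 .009 c6
```

```text
t: 16.8
eef_pos: [0.6283, -0.0664, 0.1977]
ee_rot: [3.141, 0.348, -0.041]
force: [-1.2, 2.8, 2.9]
width: 0.039
t: 17.18
eef_pos: [0.6283, -0.0663, 0.1975]
ee_rot: [3.141, 0.348, -0.041]
force: [-1.9, 2.8, 8.5]
width: 0.0391
q [ 0.18  0.59 -0.13 -0.08 -1.2   1.39] to place [ 0.001 -0.002 -0.     0.     0.    -0.001]
```

```bash

python3 -m inch '[[[0,0,0,0,0,0],[0,0,0,0,0,0],[0,0,0,0,0,0],[0,0,0,0,0,0]]]' 58
python3 -m inch '[[[0.03,0,0.08,0,0,0],[0.09,-0.004,0.24,0,0,0],[0.15,-0.007,0.41,0,0,0],[0.2,-0.008,0.56,0,0,0],[0.25,-0.01,0.7,0,0,0],[0.25,-0.01,0.7,0,0,0]]]';  python3 chk.py 1 .009 c7
```

```text
t: 17.77
eef_pos: [0.6282, -0.0666, 0.1962]
ee_rot: [3.141, 0.348, -0.042]
force: [-1.0, -0.1, -0.2]
width: 0.0578
t: 18.52
eef_pos: [0.6795, -0.0687, 0.3404]
ee_rot: [3.141, 0.342, -0.041]
force: [-0.1, 0.0, -0.6]
width: 0.0578
q [ 0.16  0.53  0.13 -0.07 -1.51  1.38] to place [-0.237  0.409 -0.715  0.     0.002 -0.001]
```

View pics/c7w.png

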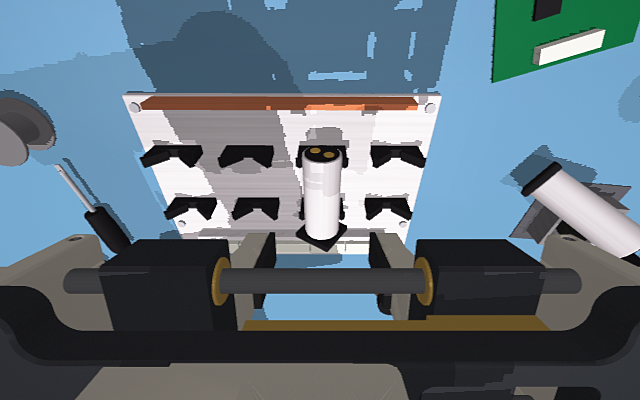

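```bash
python3 - <<'E'
from h import *
cv2.imwrite('pics/c7t.png',cv2.resize(arm.grab_frame('top')[80:320,180:500],None,fx=2.5,fy=2.5,interpolation=cv2.INTER_CUBIC))
E
```

```text
(no output)
```

View pics/c7t.png

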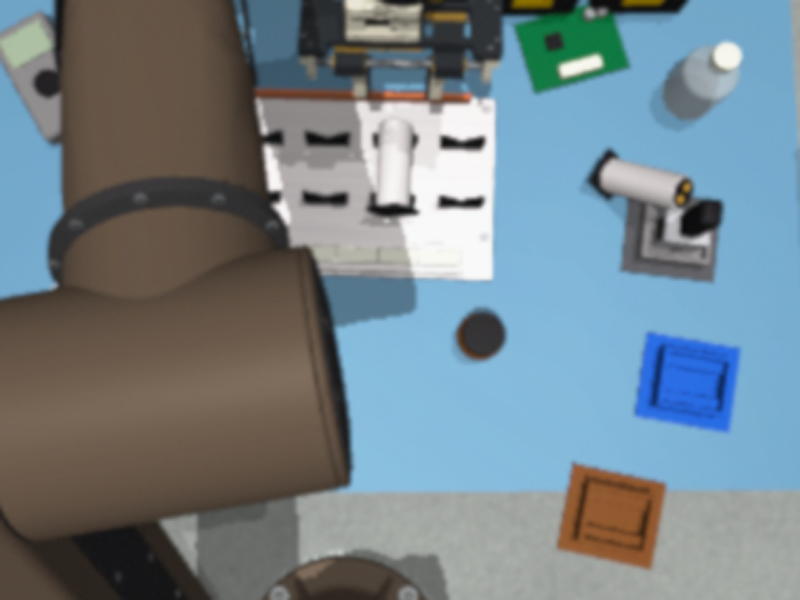

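Can C sits well in cradle 2. Can B is lying on its side near the stand (top crop (600,172) to (682,192)). My gripper body very likely brushed it during the C pick. I'll look at it closely.

```bash
python3 - <<'E'
from go import *
x,Rm,q=cur()
xt=np.array([.56,-.28,.38]);Rt=down(-np.pi/2)
qt,e=ik(xt,Rt,np.array([0,.3,0,0,-1.3,0])); print(q.round(2),qt.round(2),e)
batches(q,qt,11,x,Rm)
E
```

```text
[ 0.16  0.53  0.13 -0.07 -1.51  1.38] [-0.15  0.3  -0.14 -0.   -1.14  0.15] 1.1102230246251565e-15
[[-0.037,-0.107,0.021,-0.012,-0.009,-0.043],[-0.077,-0.213,0.042,-0.024,-0.019,-0.086],[-0.121,-0.316,0.062,-0.034,-0.027,-0.129],[-0.168,-0.418,0.082,-0.044,-0.036,-0.172],[-0.219,-0.517,0.103,-0.053,-0.044,-0.216],[-0.273,-0.614,0.122,-0.061,-0.052,-0.26],[-0.33,-0.708,0.142,-0.069,-0.059,-0.304],[-0.391,-0.8,0.161,-0.075,-0.066,-0.348]]
[[-0.064,-0.089,0.019,-0.005,-0.009,-0.044],[-0.13,-0.175,0.038,-0.01,-0.018,-0.088],[-0.2,-0.258,0.056,-0.014,-0.027,-0.132]]
end tcp [ 0.56 -0.28  0.38]
```

```bash

python3 -m inch '[[[-0.037,-0.107,0.021,-0.012,-0.009,-0.043],[-0.077,-0.213,0.042,-0.024,-0.019,-0.086],[-0.121,-0.316,0.062,-0.034,-0.027,-0.129],[-0.168,-0.418,0.082,-0.044,-0.036,-0.172],[-0.219,-0.517,0.103,-0.053,-0.044,-0.216],[-0.273,-0.614,0.122,-0.061,-0.052,-0.26],[-0.33,-0.708,0.142,-0.069,-0.059,-0.304],[-0.391,-0.8,0.161,-0.075,-0.066,-0.348]]]' 70
python3 -m inch '[[[-0.064,-0.089,0.019,-0.005,-0.009,-0.044],[-0.13,-0.175,0.038,-0.01,-0.018,-0.088],[-0.2,-0.258,0.056,-0.014,-0.027,-0.132],[-0.2,-0.258,0.056,-0.014,-0.027,-0.132],[-0.2,-0.258,0.056,-0.014,-0.027,-0.132]]]'
python3 - <<'E'
from h import *
cv2.imwrite("pics/w3.png",arm.grab_frame("wrist")); np.save('w3.npy',arm.camera_params("wrist"),allow_pickle=True)
cv2.imwrite('pics/w3t.png',cv2.resize(arm.grab_frame('top')[120:210,390:490],None,fx=6,fy=6,interpolation=cv2.INTER_CUBIC))
cv2.imwrite('pics/w3s.png',cv2.resize(arm.grab_frame('scene')[120:240,120:300],None,fx=4,fy=4,interpolation=cv2.INTER_CUBIC))
E
```

```text
t: 19.68
eef_pos: [0.5993, -0.229, 0.368]
ee_rot: [3.065, 0.059, -1.163]
force: [0.6, -0.1, -0.8]
width: 0.0702
t: 20.3
eef_pos: [0.56, -0.2799, 0.3794]
ee_rot: [3.139, -0.001, -1.57]
force: [-0.4, 0.5, -0.1]
width: 0.0701
```

View pics/w3.png

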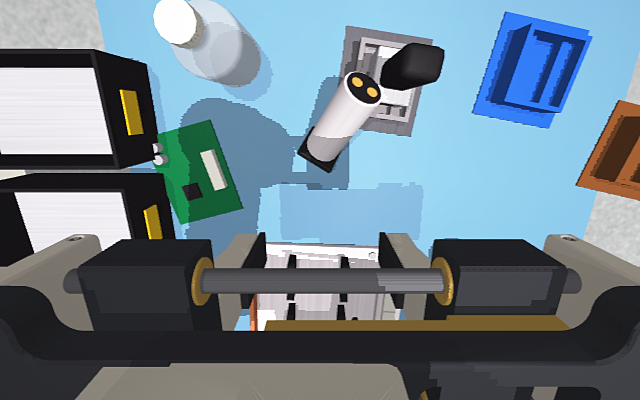

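View pics/w3s.png

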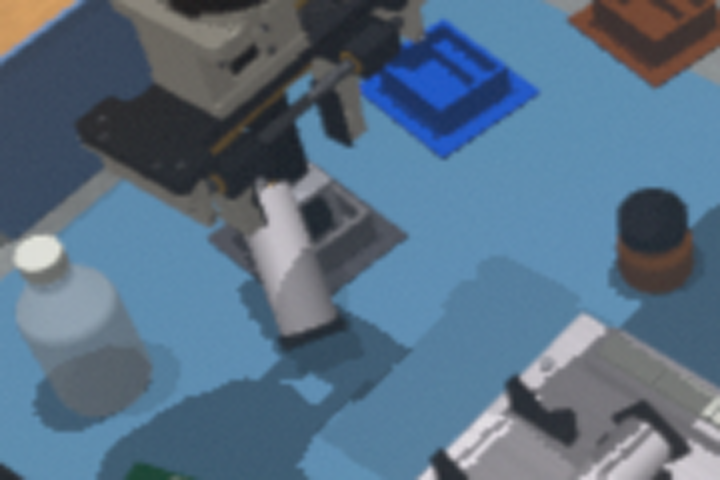

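```bash
python3 - <<'E'
from h import *
cv2.imwrite('pics/w3z.png',cv2.resize(cv2.imread('pics/w3.png')[10:190,280:460],None,fx=3.3,fy=3.3,interpolation=cv2.INTER_CUBIC))
E
python3 -m inch '[[[0,0.15,-0.1,0,0,0],[0,0.3,-0.2,0,0,0],[0,0.3,-0.2,0,0,0],[0,0.3,-0.2,0,0,0]]]'
python3 - <<'E'
from h import *
im=arm.grab_frame("wrist");cv2.imwrite("pics/w4.png",im); np.save('w4.npy',arm.camera_params("wrist"),allow_pickle=True)
E
```

```text
t: 20.95
eef_pos: [0.5606, -0.2199, 0.3401]
ee_rot: [3.14, -0.002, -1.57]
force: [-0.1, -1.1, -0.2]
width: 0.0701
```

View pics/w3z.png

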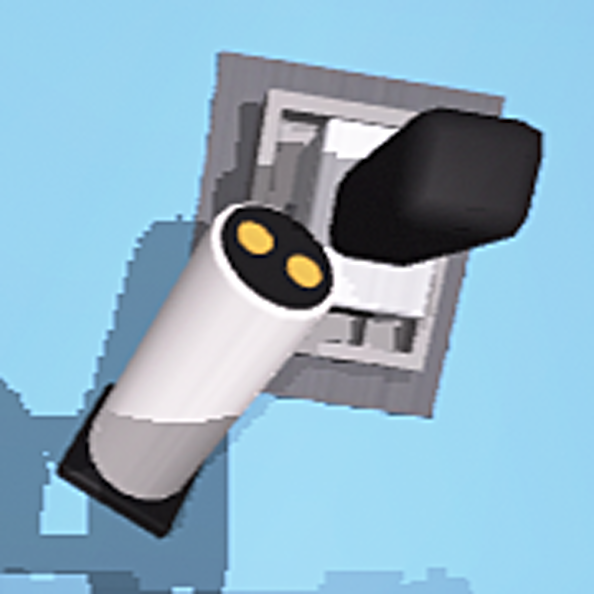

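View pics/w4.png

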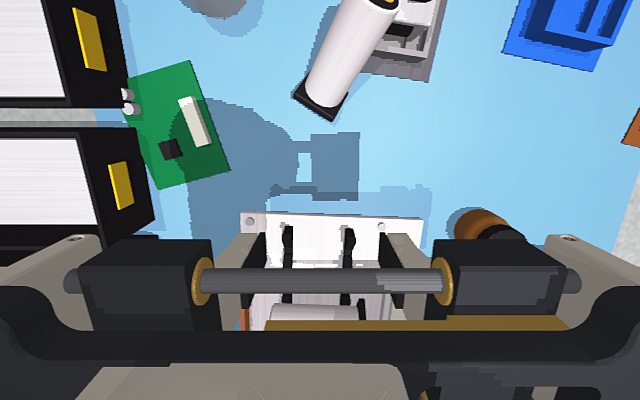

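View pics/w3t.png

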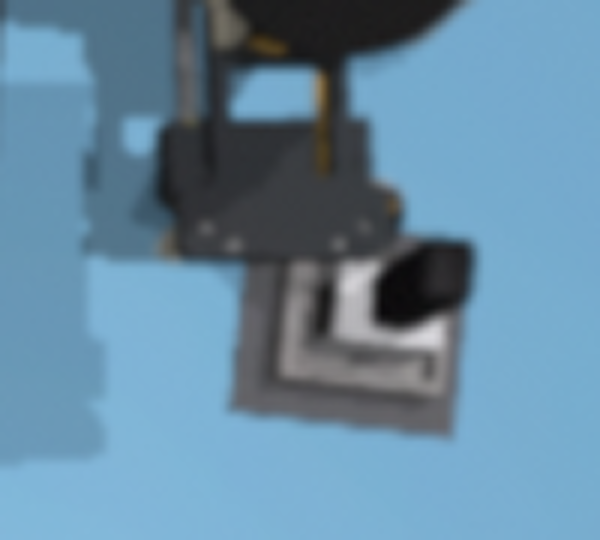

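```bash
python3 - <<'E'
from h import *
W3=np.load('w3.npy',allow_pickle=True).item();W4=np.load('w4.npy',allow_pickle=True).item();T=arm.camera_params('top')
P={}
for n,l in dict(term=[(W3,363,88.2),(T,453.2,156.8)],a=[(W3,297.6,152.4),(W4,293,96)],b=[(W3,329.4,172.7),(W4,332,122)],
   flT=[(W3,(120/3.3)+280,(470/3.3)+10),(T,180+603/2.5,80+172/2.5)]).items():
    X,e=tri(l); P[n]=X; print(n,X.round(4),[x.tolist() for x in e])
# model: axis unit c, terminal end t; lifted edge midpoint m=(a+b)/2 ; 
m=(P['a']+P['b'])/2; e=(P['b']-P['a']); print('edge len',np.linalg.norm(e),e/np.linalg.norm(e))
v=P['term']-m; print('v',v,np.linalg.norm(v))
E
python3 - <<'E'
import cv2
cv2.imwrite('pics/w4z.png',cv2.resize(cv2.imread('pics/w4.png')[0:140,260:460],None,fx=4,fy=4,interpolation=cv2.INTER_CUBIC))
E
```

```text
term [ 0.5223 -0.3813  0.0936] [[0.0, -0.1], [-0.0, -0.0]]
a [ 0.5871 -0.3164  0.0362] [[-0.2, 0.0], [0.3, -0.0]]
b [ 0.5497 -0.2923  0.0348] [[0.1, 0.0], [-0.1, -0.0]]
flT [ 0.5653 -0.3133  0.0119] [[0.2, -0.1], [-0.0, -0.1]]
edge len 0.04456940940747416 [-0.839522    0.542339   -0.03272943]
v [-0.04617431 -0.07696273  0.05805008] 0.10688844917563514
```

View pics/w4z.png

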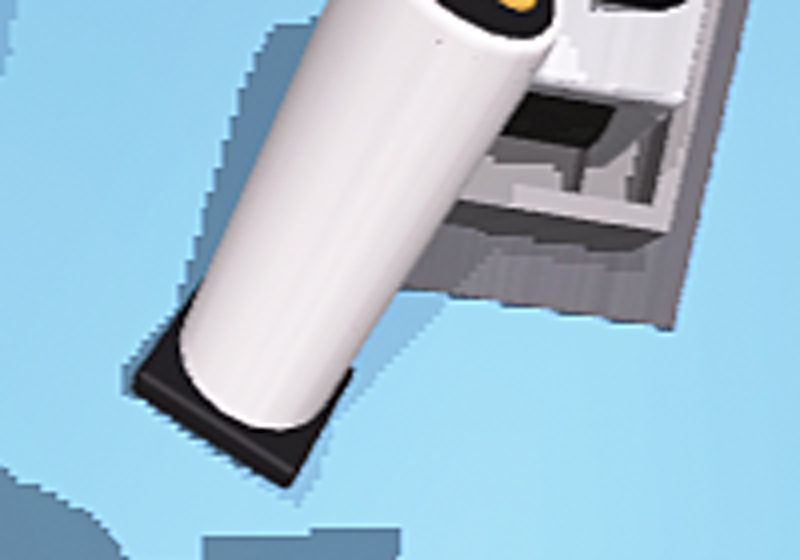

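```bash
python3 - <<'E'
from h import *
W3=np.load('w3.npy',allow_pickle=True).item();W2=np.load('w2.npy',allow_pickle=True).item();T=arm.camera_params('top')
X,e=tri([(W3,177,20),(T,180+727/2.5,80+57/2.5)]); print('cap',X,e)
B=X[:2]
t=np.array([-.543,-.84,0]);t/=np.linalg.norm(t);E=np.array([t[1],-t[0],0]);k=np.array([0,0,1.])
base=np.array([.5615,-.3175,.0175]); c=.7071*t+.7071*k
for s in (.06,.066,.07):
  G=base+s*c
  for al in (0,10,20):
    ps=np.radians(45+al); d=np.cos(ps)*t-np.sin(ps)*k; x=np.sin(ps)*t+np.cos(ps)*k
    # bottle clearance: distance of bottle axis from gripper body boxes for z<0.14
    m=1;mh=1;mn=1;low=1
    H=np.array([.488,-.391])
    for l in np.linspace(.047,.16,12):
      for u in np.linspace(-.039,.039,7):
        for w in np.linspace(-.0965,.0965,21):
          P=G-l*d+u*x+w*E
          low=min(low,P[2])
          if P[2]<.145: m=min(m,np.hypot(*(P[:2]-B)))
          if P[2]<.155: mh=min(mh,np.hypot(*(P[:2]-H)))
    print(s,al,'G',G.round(4),'bottle',round(m-.032,3),'handle',round(mh,3),'low',round(low,3),'tip',(G+.019*d).round(3))
E
```

```text
cap [ 0.66125794 -0.42244618  0.13419406] [array([0.7, 0.7]), array([ 0.2, -0.2])]
0.06 0 G [ 0.5385 -0.3531  0.0599] bottle 0.012 handle 0.065 low 0.066 tip [ 0.531 -0.364  0.046]
0.06 10 G [ 0.5385 -0.3531  0.0599] bottle 0.012 handle 0.054 low 0.076 tip [ 0.533 -0.362  0.044]
0.06 20 G [ 0.5385 -0.3531  0.0599] bottle 0.012 handle 0.044 low 0.086 tip [ 0.534 -0.36   0.043]
0.066 0 G [ 0.5362 -0.3567  0.0642] bottle 0.012 handle 0.061 low 0.07 tip [ 0.529 -0.368  0.051]
0.066 10 G [ 0.5362 -0.3567  0.0642] bottle 0.012 handle 0.05 low 0.08 tip [ 0.53  -0.366  0.049]
0.066 20 G [ 0.5362 -0.3567  0.0642] bottle 0.012 handle 0.04 low 0.09 tip [ 0.532 -0.363  0.047]
0.07 0 G [ 0.5346 -0.3591  0.067 ] bottle 0.012 handle 0.058 low 0.073 tip [ 0.527 -0.37   0.054]
0.07 10 G [ 0.5346 -0.3591  0.067 ] bottle 0.012 handle 0.047 low 0.083 tip [ 0.529 -0.368  0.051]
0.07 20 G [ 0.5346 -0.3591  0.067 ] bottle 0.012 handle 0.037 low 0.093 tip [ 0.53  -0.366  0.05 ]
```

```bash
cat > gb.py <<'E'
from go import *
t=np.array([-.543,-.84,0]);t/=np.linalg.norm(t);k=np.array([0,0,1.])
base=np.array([.5615,-.3175,.0175]); c=.7071*t+.7071*k
ps=np.radians(65); d=np.cos(ps)*t-np.sin(ps)*k; xx=np.sin(ps)*t+np.cos(ps)*k; yy=np.cross(d,xx)
Rg=np.c_[xx,yy,d]; G=base+.062*c; xg=G-.159*d
E
python3 - <<'E'
from gb import *
x,Rm,q=cur()
print(G,xg,d)
for z in ikall(xg,Rg,20): print('g',z.round(2))
xp=xg-.1*d
sols=ikall(xp,Rg,20)
for z in sols: print('pre',z.round(2))
print('now',q.round(2))
if sols:
  qt=min(sols,key=lambda z:np.abs(z-q).max()); batches(q,qt,8,x,Rm); rows(interp(q,qt,4),(x,Rm))
print(((xg-xp)/.2).round(3))
E
```

```text
[ 0.53770011 -0.3543175   0.0613402 ] [ 0.57417952 -0.29788528  0.20544314] [-0.22943021 -0.35491967 -0.90630779]
g [-0.09  0.53 -0.45  0.51 -0.87 -0.87]
pre [-0.03  0.44 -0.32  0.42 -1.08 -0.8 ]
now [-0.05  0.29 -0.24  0.   -1.04  0.05]
[[0.015,-0.036,-0.031,-0.014,0.011,-0.024],[0.033,-0.069,-0.06,-0.03,0.02,-0.048],[0.052,-0.1,-0.088,-0.046,0.028,-0.071],[0.074,-0.128,-0.115,-0.063,0.034,-0.094],[0.098,-0.153,-0.142,-0.08,0.038,-0.116],[0.124,-0.176,-0.168,-0.098,0.04,-0.138],[0.152,-0.195,-0.195,-0.116,0.041,-0.159],[0.182,-0.211,-0.221,-0.135,0.039,-0.18]]
end tcp [ 0.5971 -0.2624  0.2961]
[0.033, -0.069, -0.06, -0.03, 0.02, -0.048] tcp [ 0.567 -0.234  0.328] tip [ 0.554 -0.25   0.152] q [-0.04  0.33 -0.26  0.11 -1.05 -0.16]
[0.074, -0.128, -0.115, -0.063, 0.034, -0.094] tcp [ 0.575 -0.246  0.317] tip [ 0.552 -0.278  0.144] q [-0.04  0.37 -0.28  0.21 -1.06 -0.38]
[0.124, -0.176, -0.168, -0.098, 0.04, -0.138] tcp [ 0.585 -0.255  0.307] tip [ 0.552 -0.303  0.138] q [-0.03  0.41 -0.3   0.32 -1.07 -0.59]
[0.182, -0.211, -0.221, -0.135, 0.039, -0.18] tcp [ 0.597 -0.262  0.296] tip [ 0.556 -0.326  0.135] q [-0.03  0.44 -0.32  0.42 -1.08 -0.8 ]
[-0.115 -0.177 -0.453]
```

```bash

python3 -m inch '[[[0.015,-0.036,-0.031,-0.014,0.011,-0.024],[0.033,-0.069,-0.06,-0.03,0.02,-0.048],[0.052,-0.1,-0.088,-0.046,0.028,-0.071],[0.074,-0.128,-0.115,-0.063,0.034,-0.094],[0.098,-0.153,-0.142,-0.08,0.038,-0.116],[0.124,-0.176,-0.168,-0.098,0.04,-0.138],[0.152,-0.195,-0.195,-0.116,0.041,-0.159],[0.182,-0.211,-0.221,-0.135,0.039,-0.18]]]' 66
python3 -m inch '[[[0,0,0,0,0,0],[0,0,0,0,0,0]]]'
python3 - <<'E'
from gb import *
from h import *
x,Rm,q=cur(); print(delta(x,Rm,xg,Rg).round(3))
im=arm.grab_frame("wrist");p=arm.camera_params('wrist')
for P in (base,base+.108*c,G): 
    u=proj(p,P); cv2.circle(im,(int(u[0]),int(u[1])),3,(0,0,255),-1)
cv2.imwrite("pics/w5.png",im); cv2.imwrite("pics/w5s.png",arm.grab_frame('scene')[80:280,80:330].repeat(3,0).repeat(3,1))
E
```

```text
t: 22.0
eef_pos: [0.597, -0.2633, 0.296]
ee_rot: [-3.138, -0.438, -2.151]
force: [0.5, -0.4, 0.3]
width: 0.0659
t: 22.25
eef_pos: [0.5965, -0.2626, 0.296]
ee_rot: [-3.141, -0.435, -2.146]
force: [-0.5, -0.2, 0.5]
width: 0.0661
[-0.111 -0.176 -0.453 -0.     0.     0.   ]
```

View pics/w5.png

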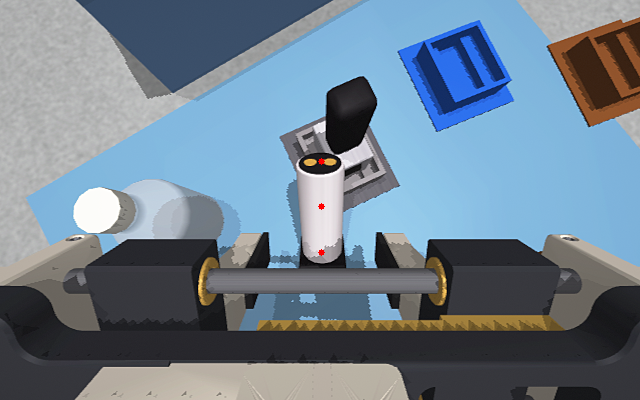

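View pics/w5s.png

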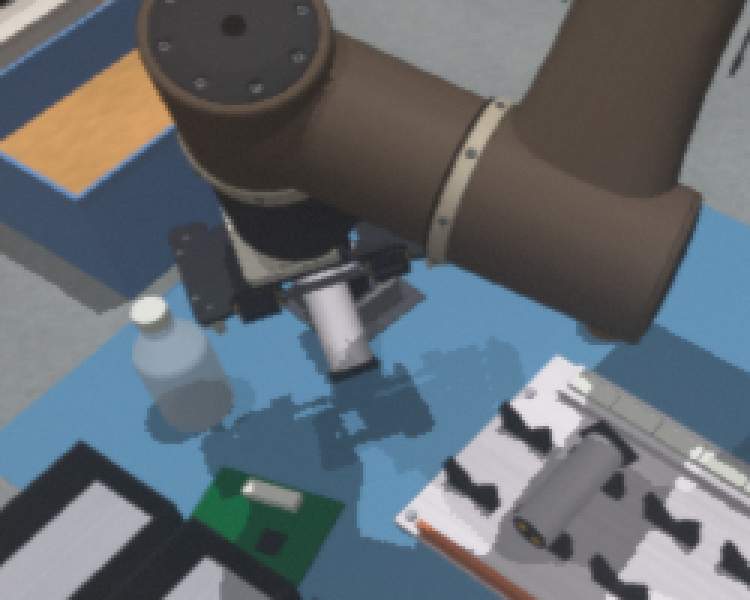

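```bash

python3 -m inch '[[[-0.03,-0.045,-0.12,0,0,0],[-0.055,-0.09,-0.23,0,0,0],[-0.08,-0.125,-0.33,0,0,0],[-0.1,-0.16,-0.41,0,0,0],[-0.111,-0.176,-0.453,0,0,0],[-0.111,-0.176,-0.453,0,0,0],[-0.111,-0.176,-0.453,0,0,0]]]'
python3 - <<'E'
from gb import *
from h import *
x,Rm,q=cur(); print(delta(x,Rm,xg,Rg).round(3))
cv2.imwrite("pics/w6.png",arm.grab_frame('wrist'));cv2.imwrite("pics/w6s.png",arm.grab_frame('scene')[80:280,80:330].repeat(3,0).repeat(3,1))
E
```

```text
t: 23.22
eef_pos: [0.5748, -0.2974, 0.2059]
ee_rot: [-3.139, -0.436, -2.147]
force: [0.3, -0.1, 0.4]
width: 0.0662
[-0.003 -0.003 -0.002  0.     0.001  0.   ]
```

View pics/w6.png

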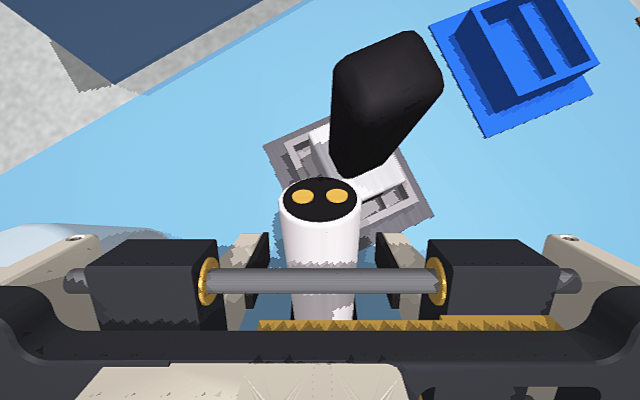

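View pics/w6s.png

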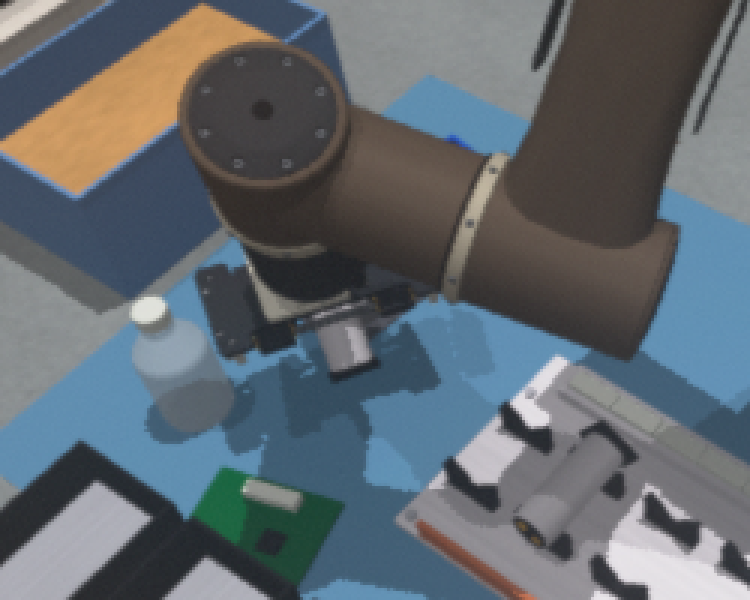

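```bash

python3 -m inch '[[[0,0,0,0,0,0],[0,0,0,0,0,0],[0,0,0,0,0,0],[0,0,0,0,0,0],[0,0,0,0,0,0],[0,0,0,0,0,0]]]' 30 40
python3 -m inch '[[[0.03,0.04,0.1,0,0,0],[0.05,0.09,0.25,0,0,0],[0.08,0.125,0.4,0,0,0],[0.1,0.16,0.55,0,0,0],[0.1,0.16,0.6,0,0,0],[0.1,0.16,0.6,0,0,0]]]'
python3 - <<'E'
from go import *
from h import *
import fr
x,Rm,q=cur(); print(x,q.round(2))
cv2.imwrite("pics/w7.png",arm.grab_frame('wrist'))
xt,Rt=place(fr.CR[1],.008,fr.YAW,np.radians(20))
qt,e=ik(xt+[0,0,.12],Rt,np.array([.29,.5,-.02,-.1,-1.4,1.3])); print(qt.round(2),e)
batches(q,qt,16,x,Rm)
E
```

```text
t: 24.08
eef_pos: [0.5745, -0.2975, 0.2052]
ee_rot: [-3.14, -0.437, -2.147]
force: [0.7, -0.3, 1.5]
width: 0.0392
t: 24.82
eef_pos: [0.5939, -0.2655, 0.3247]
ee_rot: [-3.14, -0.436, -2.147]
force: [-0.1, -0.2, -2.9]
width: 0.0389
[ 0.593897   -0.26554058  0.32465229] [-0.03  0.42 -0.29  0.41 -1.13 -0.77]
[ 0.29  0.47 -0.01 -0.11 -1.43  1.27] 9.421959319189568e-12
[[0.022,0.072,-0.003,0.016,0.015,0.035],[0.043,0.146,-0.007,0.032,0.029,0.07],[0.063,0.223,-0.011,0.049,0.042,0.106],[0.082,0.302,-0.014,0.066,0.055,0.143],[0.1,0.383,-0.018,0.083,0.067,0.18],[0.116,0.466,-0.022,0.1,0.078,0.218],[0.131,0.551,-0.025,0.117,0.088,0.256],[0.144,0.638,-0.029,0.134,0.098,0.295]]
[[0.012,0.089,-0.003,0.019,0.009,0.039],[0.022,0.179,-0.005,0.039,0.017,0.077],[0.03,0.272,-0.007,0.059,0.025,0.117],[0.036,0.366,-0.009,0.079,0.032,0.156],[0.041,0.461,-0.01,0.099,0.037,0.196],[0.043,0.558,-0.01,0.12,0.042,0.237],[0.043,0.657,-0.009,0.141,0.046,0.278],[0.042,0.756,-0.008,0.162,0.049,0.319]]
end tcp [0.6311 0.0132 0.3174]
```

View pics/w7.png

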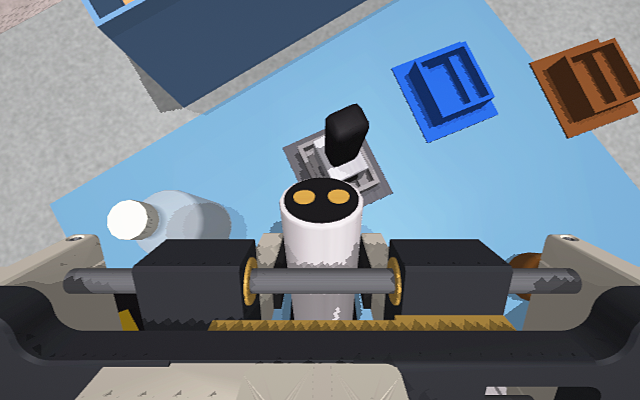

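```bash

python3 -m inch '[[[0.022,0.072,-0.003,0.016,0.015,0.035],[0.043,0.146,-0.007,0.032,0.029,0.07],[0.063,0.223,-0.011,0.049,0.042,0.106],[0.082,0.302,-0.014,0.066,0.055,0.143],[0.1,0.383,-0.018,0.083,0.067,0.18],[0.116,0.466,-0.022,0.1,0.078,0.218],[0.131,0.551,-0.025,0.117,0.088,0.256],[0.144,0.638,-0.029,0.134,0.098,0.295]]]'
python3 -m inch '[[[0.012,0.089,-0.003,0.019,0.009,0.039],[0.022,0.179,-0.005,0.039,0.017,0.077],[0.03,0.272,-0.007,0.059,0.025,0.117],[0.036,0.366,-0.009,0.079,0.032,0.156],[0.041,0.461,-0.01,0.099,0.037,0.196],[0.043,0.558,-0.01,0.12,0.042,0.237],[0.043,0.657,-0.009,0.141,0.046,0.278],[0.042,0.756,-0.008,0.162,0.049,0.319]]]'
python3 -m inch '[[[0,0,0,0,0,0],[0,0,0,0,0,0]]]'
python3 chk.py 1 .009 d1
```

```text
t: 25.88
eef_pos: [0.6226, -0.1378, 0.3172]
ee_rot: [2.811, -0.043, -1.115]
force: [-0.5, -1.0, -0.9]
width: 0.0392
t: 26.88
eef_pos: [0.631, 0.0134, 0.3156]
ee_rot: [-3.139, 0.351, -0.039]
force: [0.0, -0.5, -2.2]
width: 0.0388
t: 27.12
eef_pos: [0.6312, 0.0127, 0.3165]
ee_rot: [3.141, 0.349, -0.045]
force: [0.8, 0.2, -2.8]
width: 0.0395
q [ 0.29  0.47 -0.01 -0.11 -1.43  1.27] to place [ 0.004  0.002 -0.595  0.    -0.     0.   ]
```

View pics/d1w.png

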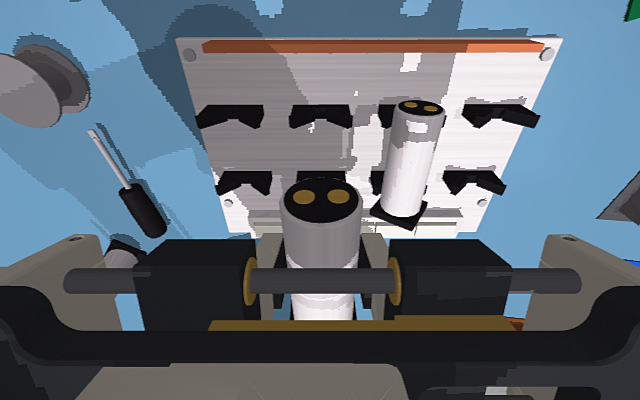

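```bash

python3 -m inch '[[[0.004,0.002,-0.15,0,0,0],[0.004,0.002,-0.3,0,0,0],[0.004,0.002,-0.42,0,0,0],[0.004,0.002,-0.5,0,0,0],[0.004,0.002,-0.55,0,0,0],[0.004,0.002,-0.575,0,0,0],[0.004,0.002,-0.575,0,0,0],[0.004,0.002,-0.575,0,0,0]]]'
python3 chk.py 1 .009 d2
```

```text
t: 28.22
eef_pos: [0.6326, 0.0138, 0.2034]
ee_rot: [-3.14, 0.346, -0.042]
force: [-0.5, 0.4, -2.4]
width: 0.0393
q [ 0.29  0.58 -0.1  -0.12 -1.22  1.3 ] to place [-0.003 -0.003 -0.03  -0.     0.001 -0.   ]
```

View pics/d2w.png

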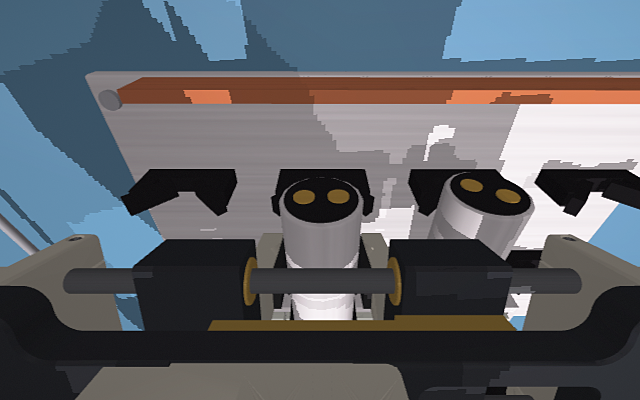

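```bash

python3 -m inch '[[[-0.002,-0.002,-0.01,0,0,0],[-0.002,-0.002,-0.02,0,0,0],[-0.002,-0.002,-0.027,0,0,0],[-0.002,-0.002,-0.027,0,0,0]]]'; python3 -m inch '[[[0,0,-0.005,0,0,0],[0,0,-0.005,0,0,0],[0,0,-0.005,0,0,0]]]';  python3 chk.py 1 .009 d3
```

```text
t: 28.82
eef_pos: [0.6319, 0.0134, 0.1981]
ee_rot: [-3.141, 0.348, -0.042]
force: [-1.8, 0.5, 4.7]
width: 0.0391
t: 29.2
eef_pos: [0.6319, 0.0134, 0.198]
ee_rot: [-3.141, 0.348, -0.042]
force: [-2.2, 2.2, 10.8]
width: 0.0394
q [ 0.29  0.58 -0.11 -0.12 -1.21  1.3 ] to place [ 0.001 -0.001 -0.003 -0.     0.    -0.   ]
```

```bash

python3 -m inch '[[[0,0,0,0,0,0],[0,0,0,0,0,0],[0,0,0,0,0,0],[0,0,0,0,0,0]]]' 58
python3 -m inch '[[[0.03,0,0.08,0,0,0],[0.09,-0.004,0.24,0,0,0],[0.15,-0.007,0.41,0,0,0],[0.2,-0.008,0.56,0,0,0],[0.25,-0.01,0.7,0,0,0],[0.25,-0.01,0.9,0,0,0],[0.25,-0.01,0.9,0,0,0]]]';  python3 chk.py 0 .009 d4; python3 - <<'E'
from h import *
cv2.imwrite('pics/d4t.png',cv2.resize(arm.grab_frame('top')[80:320,180:500],None,fx=2.5,fy=2.5,interpolation=cv2.INTER_CUBIC))
E
```

```text
t: 29.8
eef_pos: [0.6318, 0.0133, 0.196]
ee_rot: [-3.141, 0.348, -0.043]
force: [-0.6, -0.4, 0.2]
width: 0.0579
t: 30.68
eef_pos: [0.6828, 0.0111, 0.3816]
ee_rot: [-3.14, 0.34, -0.042]
force: [0.2, 0.3, -0.5]
width: 0.0579
q [ 0.27  0.5   0.2  -0.1  -1.59  1.28] to place [-0.236  0.41  -0.921 -0.     0.003 -0.   ]
```

View pics/d4w.png

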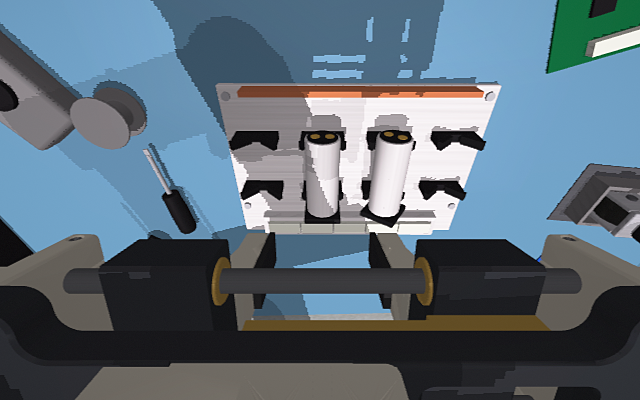

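View pics/d4t.png

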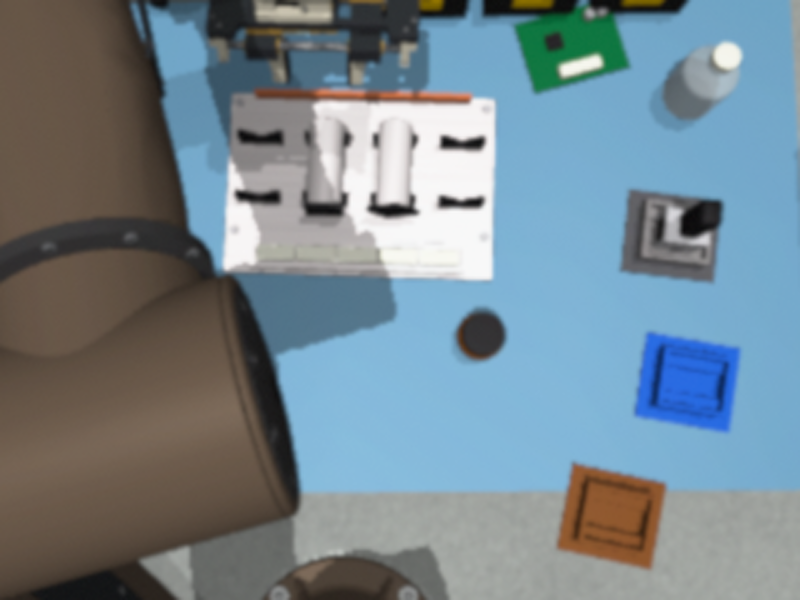

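View pics/d4.png

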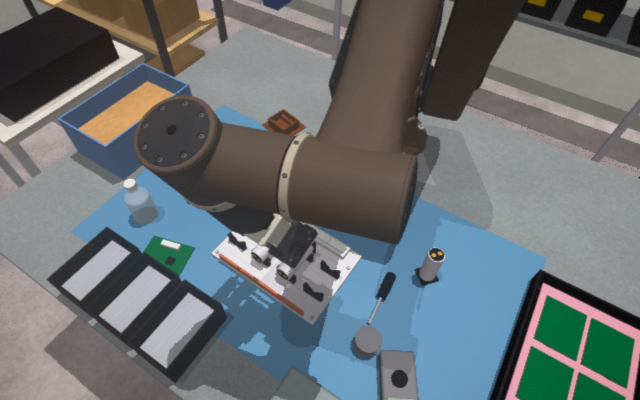

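```bash
cat > ga.py <<'E'
from go import *
A=(.407,.302); ph=np.radians(-178); b=np.radians(20); h=.067
dh=np.array([np.cos(ph),np.sin(ph),0])
xg,Rg=grasp(A,h,ph,b); xp=xg-.1*dh+[0,0,.15]
E
python3 - <<'E'
from ga import *
x,Rm,q=cur()
print([z.round(2) for z in ikall(xg,Rg,20)])
S=ikall(xp,Rg,20); print([z.round(2) for z in S],q.round(2))
batches(q,S[0],21,x,Rm); rows(interp(q,S[0],7),(x,Rm))
E
```

```text
[array([ 0.6 ,  0.94,  0.29, -0.59, -2.01, -2.06])]
[array([ 0.52,  0.9 ,  0.65, -0.69, -2.37, -2.28])] [ 0.27  0.5   0.19 -0.11 -1.59  1.28]
[[0.002,0.074,-0.032,-0.014,0.014,-0.048],[0.004,0.149,-0.063,-0.03,0.029,-0.094],[0.004,0.224,-0.093,-0.048,0.043,-0.14],[0.003,0.3,-0.122,-0.068,0.058,-0.184],[0.001,0.375,-0.151,-0.091,0.073,-0.227],[-0.002,0.45,-0.178,-0.116,0.087,-0.268],[-0.005,0.525,-0.205,-0.144,0.101,-0.308],[-0.01,0.6,-0.23,-0.173,0.113,-0.347]]
[[-0.006,0.074,-0.025,-0.03,0.018,-0.036],[-0.012,0.148,-0.049,-0.061,0.035,-0.07],[-0.019,0.221,-0.073,-0.094,0.052,-0.102],[-0.027,0.293,-0.097,-0.129,0.069,-0.132],[-0.035,0.365,-0.119,-0.166,0.084,-0.161],[-0.044,0.435,-0.142,-0.204,0.098,-0.188],[-0.054,0.504,-0.164,-0.244,0.111,-0.213],[-0.063,0.573,-0.186,-0.285,0.121,-0.236]]
[[-0.01,0.067,-0.022,-0.042,0.015,-0.019],[-0.021,0.133,-0.044,-0.084,0.029,-0.037],[-0.032,0.198,-0.065,-0.128,0.042,-0.052],[-0.043,0.262,-0.087,-0.173,0.053,-0.065],[-0.054,0.324,-0.11,-0.219,0.063,-0.077]]
end tcp [0.6563 0.3107 0.2714]
[0.004, 0.224, -0.093, -0.048, 0.043, -0.14] tcp [0.683 0
[... 182 characters left out ...]
62  0.32 -0.27 -1.81  0.26]
[-0.016, 0.674, -0.255, -0.205, 0.124, -0.383] tcp [0.679 0.146 0.325] tip [0.561 0.162 0.193] q [ 0.38  0.67  0.39 -0.36 -1.93 -0.25]
[-0.037, 0.893, -0.327, -0.313, 0.143, -0.485] tcp [0.674 0.19  0.311] tip [0.541 0.205 0.195] q [ 0.41  0.73  0.45 -0.44 -2.04 -0.76]
[-0.064, 1.104, -0.394, -0.436, 0.137, -0.57] tcp [0.669 0.232 0.298] tip [0.521 0.243 0.199] q [ 0.45  0.79  0.52 -0.52 -2.15 -1.27]
[-0.094, 1.306, -0.46, -0.567, 0.094, -0.641] tcp [0.663 0.273 0.285] tip [0.504 0.277 0.205] q [ 0.49  0.84  0.58 -0.6  -2.26 -1.78]
[-0.127, 1.497, -0.526, -0.695, 0.003, -0.695] tcp [0.656 0.311 0.271] tip [0.489 0.305 0.211] q [ 0.52  0.9   0.65 -0.69 -2.37 -2.28]
```

```bash

python3 -m inch '[[[0.002,0.074,-0.032,-0.014,0.014,-0.048],[0.004,0.149,-0.063,-0.03,0.029,-0.094],[0.004,0.224,-0.093,-0.048,0.043,-0.14],[0.003,0.3,-0.122,-0.068,0.058,-0.184],[0.001,0.375,-0.151,-0.091,0.073,-0.227],[-0.002,0.45,-0.178,-0.116,0.087,-0.268],[-0.005,0.525,-0.205,-0.144,0.101,-0.308],[-0.01,0.6,-0.23,-0.173,0.113,-0.347]]]' 68
python3 -m inch '[[[-0.006,0.074,-0.025,-0.03,0.018,-0.036],[-0.012,0.148,-0.049,-0.061,0.035,-0.07],[-0.019,0.221,-0.073,-0.094,0.052,-0.102],[-0.027,0.293,-0.097,-0.129,0.069,-0.132],[-0.035,0.365,-0.119,-0.166,0.084,-0.161],[-0.044,0.435,-0.142,-0.204,0.098,-0.188],[-0.054,0.504,-0.164,-0.244,0.111,-0.213],[-0.063,0.573,-0.186,-0.285,0.121,-0.236]]]'
python3 -m inch '[[[-0.01,0.067,-0.022,-0.042,0.015,-0.019],[-0.021,0.133,-0.044,-0.084,0.029,-0.037],[-0.032,0.198,-0.065,-0.128,0.042,-0.052],[-0.043,0.262,-0.087,-0.173,0.053,-0.065],[-0.054,0.324,-0.11,-0.219,0.063,-0.077],[-0.054,0.324,-0.11,-0.219,0.063,-0.077],[-0.054,0.324,-0.11,-0.219,0.063,-0.077]]]'
python3 - <<'E'
from ga import *
from h import *
x,Rm,q=cur(); print(q.round(2),delta(x,Rm,xp,Rg).round(3))
im=arm.grab_frame("wrist");p=arm.camera_params('wrist'); np.save('e1.npy',p,allow_pickle=True); cv2.imwrite("pics/e1raw.png",im)
for P in ((*A,.108),(*A,0),(*A,h)):
    u=proj(p,P); cv2.circle(im,(int(u[0]),int(u[1])),2,(0,0,255),-1)
cv2.imwrite("pics/e1.png",im);cv2.imwrite("pics/e1s.png",arm.grab_frame('scene'))
E
```

```text
t: 31.82
eef_pos: [0.6797, 0.1317, 0.3289]
ee_rot: [2.496, 0.263, -1.376]
force: [-0.3, 1.1, 0.0]
width: 0.0683
t: 32.83
eef_pos: [0.6671, 0.2463, 0.2917]
ee_rot: [2.294, -0.669, -2.131]
force: [0.3, 0.5, -0.1]
width: 0.0679
t: 33.7
eef_pos: [0.6566, 0.3103, 0.2706]
ee_rot: [3.139, -1.221, -3.103]
force: [-0.5, -0.5, -0.4]
width: 0.0684
[ 0.52  0.9   0.65 -0.69 -2.37 -2.28] [-0.002  0.002  0.004 -0.     0.    -0.   ]
```

View pics/e1.png

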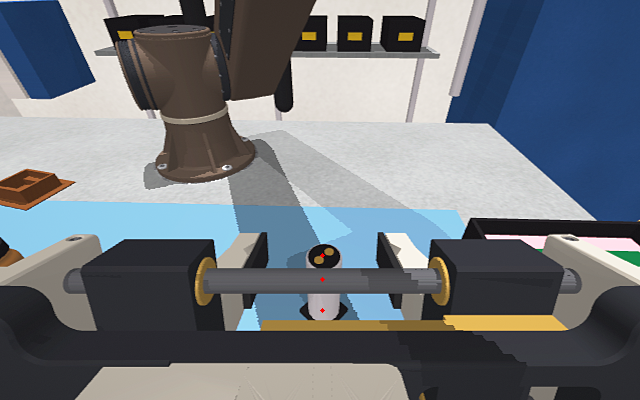

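View pics/e1s.png

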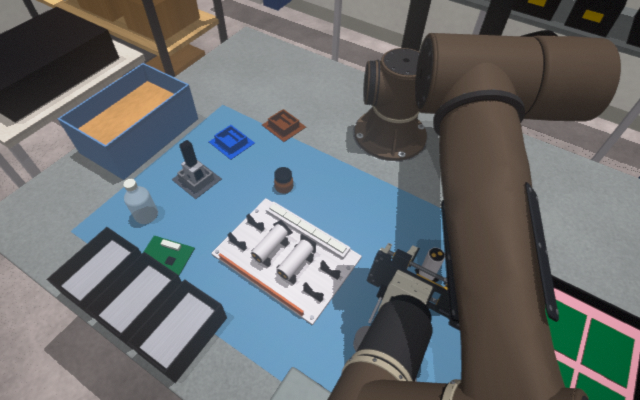

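```bash

python3 -m inch '[[[0,0,-0.2,0,0,0],[0,0,-0.4,0,0,0],[0,0,-0.6,0,0,0],[0,0,-0.745,0,0,0],[0,0,-0.745,0,0,0],[-0.15,-0.005,-0.745,0,0,0],[-0.3,-0.01,-0.745,0,0,0],[-0.3,-0.01,-0.745,0,0,0]]]'
python3 - <<'E'
from ga import *
from h import *
x,Rm,q=cur(); print(q.round(2),delta(x,Rm,xg,Rg).round(3))
W1=np.load('w1.npy',allow_pickle=True).item()
print([onz(W1,u,v,.015).round(3) for u,v in((85,140),(75,112),(100,165),(60,58))])
im=arm.grab_frame("wrist");p=arm.camera_params('wrist')
for P in ((*A,.108),(*A,h)):
    u=proj(p,P); cv2.circle(im,(int(u[0]),int(u[1])),2,(0,0,255),-1)
cv2.imwrite("pics/e2.png",im);cv2.imwrite("pics/e2s.png",arm.grab_frame('scene'))
E
```

```text
t: 34.8
eef_pos: [0.5958, 0.3094, 0.125]
ee_rot: [3.141, -1.219, -3.104]
force: [0.5, -0.7, 1.1]
width: 0.0679
[ 0.57  0.98  0.4  -0.58 -2.08 -2.08] [-0.198 -0.011 -0.018 -0.     0.001 -0.001]
[array([0.493, 0.23 , 0.015]), array([0.531, 0.234, 0.015]), array([0.458, 0.217, 0.015]), array([0.596, 0.236, 0.015])]
```

View pics/e2.png

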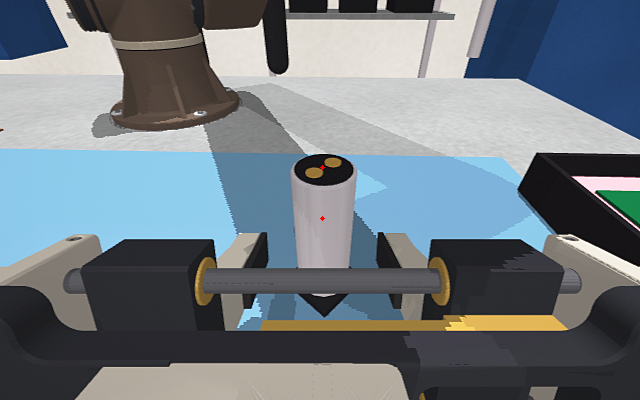

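View pics/e2s.png

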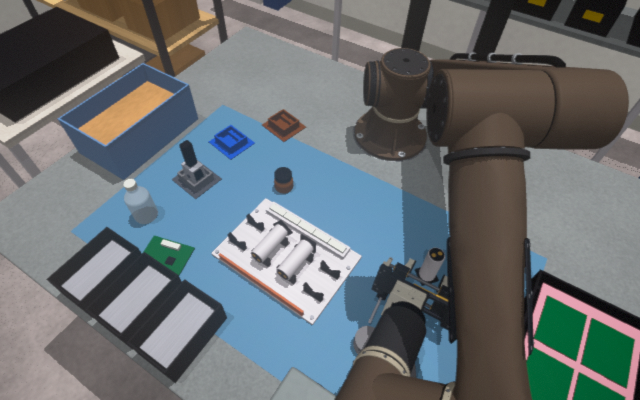

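```bash

python3 -m inch '[[[-0.07,-0.004,-0.01,0,0,0],[-0.14,-0.008,-0.016,0,0,0],[-0.2,-0.011,-0.016,0,0,0],[-0.2,-0.011,-0.016,0,0,0],[-0.2,-0.011,-0.016,0,0,0]]]'
python3 -m inch '[[[0,0,0,0,0,0],[0,0,0,0,0,0],[0,0,0,0,0,0],[0,0,0,0,0,0],[0,0,0,0,0,0],[0,0,0,0,0,0]]]' 30 40
python3 - <<'E'
from ga import *
import fr
x,Rm,q=cur(); print(q.round(2),delta(x,Rm,xg,Rg).round(3))
hh=(x+.159*Rm[:,2])[2]; print('h',hh)
xt,Rt=place(fr.CR[0],hh-.054,fr.YAW,b)
ql,e=ik(x+[0,0,.16],Rm,q); print(ql.round(2),e)
qt,e=ik(xt+[0,0,.12],Rt,np.array([.4,.5,.05,-.16,-1.4,1.2])); print(qt.round(2),e)
batches(ql,qt,21); rows(interp(ql,qt,7),(x,Rm))
E
```

```text
t: 35.52
eef_pos: [0.5571, 0.3066, 0.1192]
ee_rot: [-3.138, -1.22, -3.11]
force: [0.6, -0.2, 0.1]
width: 0.0678
t: 36.28
eef_pos: [0.5565, 0.3066, 0.1188]
ee_rot: [-3.137, -1.221, -3.111]
force: [-0.1, 0.1, -0.8]
width: 0.0393
[ 0.6   0.94  0.29 -0.59 -2.01 -2.06] [-0.001  0.003  0.013  0.     0.    -0.   ]
h 0.06430708907278296
[ 0.59  0.76  0.36 -0.66 -2.22 -2.22] 2.7755575615628914e-16
[ 0.4   0.48  0.04 -0.15 -1.44  1.17] 4.670368676007102e-11
[[0.015,-0.044,0.003,0.044,-0.011,0.012],[0.031,-0.09,0.005,0.088,-0.023,0.027],[0.048,-0.136,0.008,0.131,-0.036,0.043],[0.065,-0.183,0.011,0.173,-0.048,0.062],[0.083,-0.231,0.015,0.214,-0.06,0.083],[0.101,-0.28,0.019,0.254,-0.072,0.107],[0.12,-0.329,0.024,0.294,-0.084,0.133],[0.139,-0.379,0.03,0.332,-0.094,0.161]]
[[0.02,-0.051,0.006,0.036,-0.016,0.029],[0.04,-0.102,0.013,0.071,-0.031,0.059],[0.06,-0.154,0.022,0.104,-0.047,0.092],[0.08,-0.207,0.031,0.136,-0.061,0.126],[0.101,-0.26,0.041,0.167,-0.076,0.162],[0.121,-0.313,0.052,0.196,-0.089,0.2],[0.142,-0.367,0.064,0.223,-0.101,0.24],[0.163,-0.42,0.077,0.25,-0.112,0.281]]
[[0.02,-0.054,0.015
[... 434 characters left out ...]
[ 0.53  0.68  0.26 -0.52 -2.   -1.25]
[0.159, -0.43, 0.836, 0.369, -0.104, 0.192] tcp [0.588 0.221 0.286] tip [0.454 0.229 0.169] q [ 0.51  0.64  0.22 -0.44 -1.89 -0.77]
[0.219, -0.586, 0.86, 0.472, -0.121, 0.296] tcp [0.6   0.189 0.291] tip [0.482 0.199 0.158] q [ 0.48  0.6   0.17 -0.37 -1.78 -0.28]
[0.281, -0.746, 0.894, 0.563, -0.117, 0.418] tcp [0.613 0.157 0.298] tip [0.512 0.166 0.151] q [ 0.45  0.56  0.13 -0.3  -1.66  0.2 ]
[0.342, -0.907, 0.938, 0.638, -0.081, 0.554] tcp [0.625 0.125 0.306] tip [0.544 0.131 0.148] q [ 0.42  0.52  0.08 -0.22 -1.55  0.69]
[0.402, -1.068, 0.993, 0.695, -0.002, 0.695] tcp [0.637 0.093 0.317] tip [0.576 0.096 0.15 ] q [ 0.4   0.48  0.04 -0.15 -1.44  1.17]
```

```bash

python3 -m inch '[[[0,0,0.2,0,0,0],[0,0,0.4,0,0,0],[0,0,0.6,0,0,0],[0,0,0.8,0,0,0],[0,0,0.8,0,0,0],[0,0,0.8,0,0,0]]]'
python3 -m inch '[[[0.015,-0.044,0.003,0.044,-0.011,0.012],[0.031,-0.09,0.005,0.088,-0.023,0.027],[0.048,-0.136,0.008,0.131,-0.036,0.043],[0.065,-0.183,0.011,0.173,-0.048,0.062],[0.083,-0.231,0.015,0.214,-0.06,0.083],[0.101,-0.28,0.019,0.254,-0.072,0.107],[0.12,-0.329,0.024,0.294,-0.084,0.133],[0.139,-0.379,0.03,0.332,-0.094,0.161]]]'
python3 -m inch '[[[0.02,-0.051,0.006,0.036,-0.016,0.029],[0.04,-0.102,0.013,0.071,-0.031,0.059],[0.06,-0.154,0.022,0.104,-0.047,0.092],[0.08,-0.207,0.031,0.136,-0.061,0.126],[0.101,-0.26,0.041,0.167,-0.076,0.162],[0.121,-0.313,0.052,0.196,-0.089,0.2],[0.142,-0.367,0.064,0.223,-0.101,0.24],[0.163,-0.42,0.077,0.25,-0.112,0.281]]]'
python3 -m inch '[[[0.02,-0.054,0.015,0.023,-0.015,0.042],[0.041,-0.108,0.03,0.045,-0.03,0.085],[0.061,-0.161,0.048,0.064,-0.045,0.13],[0.081,-0.215,0.066,0.082,-0.058,0.176],[0.1,-0.268,0.086,0.098,-0.07,0.223],[0.1,-0.268,0.086,0.098,-0.07,0.223],[0.1,-0.268,0.086,0.098,-0.07,0.223]]]'
python3 chk.py 0 .0103 e3
```

```text
t: 37.02
eef_pos: [0.5562, 0.3064, 0.2784]
ee_rot: [-3.137, -1.222, -3.111]
force: [-0.1, -0.5, -2.0]
width: 0.0397
t: 38.02
eef_pos: [0.5841, 0.2303, 0.2827]
ee_rot: [2.278, -0.286, -1.865]
force: [0.7, 0.2, -1.3]
width: 0.0397
t: 39.02
eef_pos: [0.6166, 0.1463, 0.298]
ee_rot: [2.745, 0.409, -0.895]
force: [-0.7, -1.0, -1.5]
width: 0.0393
t: 39.9
eef_pos: [0.6365, 0.0934, 0.3161]
ee_rot: [3.139, 0.354, -0.046]
force: [1.0, -0.7, -1.6]
width: 0.0391
q [ 0.4   0.49  0.04 -0.15 -1.45  1.17] to place [ 0.002 -0.002 -0.593  0.001 -0.002  0.001]
```

View pics/e3w.png

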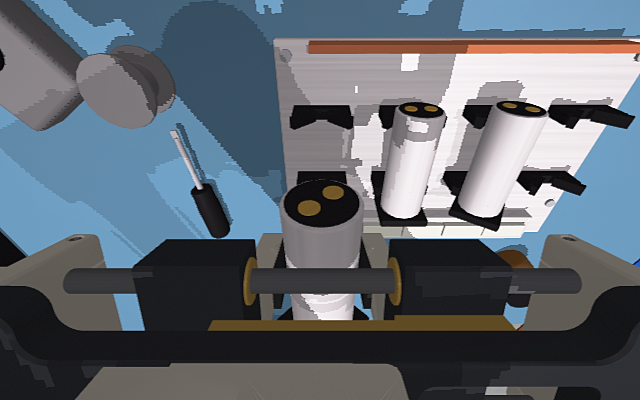

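```bash

python3 -m inch '[[[0.002,-0.002,-0.15,0,0,0],[0.002,-0.002,-0.3,0,0,0],[0.002,-0.002,-0.42,0,0,0],[0.002,-0.002,-0.5,0,0,0],[0.002,-0.002,-0.55,0,0,0],[0.002,-0.002,-0.573,0,0,0],[0.002,-0.002,-0.573,0,0,0],[0.002,-0.002,-0.573,0,0,0]]]'
python3 chk.py 0 .0103 e4
python3 -m inch '[[[0,0,-0.01,0,0,0],[0,0,-0.02,0,0,0],[0,0,-0.027,0,0,0],[0,0,-0.027,0,0,0]]]'; python3 -m inch '[[[0,0,-0.004,0,0,0],[0,0,-0.004,0,0,0],[0,0,-0.004,0,0,0]]]'; python3 chk.py 0 .0103 e5
```

```text
t: 41.0
eef_pos: [0.6375, 0.0928, 0.2037]
ee_rot: [3.141, 0.35, -0.042]
force: [0.1, -0.2, -1.8]
width: 0.0395
q [ 0.4   0.59 -0.06 -0.15 -1.24  1.21] to place [-0.003  0.001 -0.031  0.    -0.    -0.   ]
t: 41.6
eef_pos: [0.6372, 0.0928, 0.1973]
ee_rot: [3.141, 0.351, -0.042]
force: [-0.5, 0.6, -2.5]
width: 0.0394
t: 41.98
eef_pos: [0.6373, 0.0928, 0.1968]
ee_rot: [3.141, 0.351, -0.042]
force: [-0.2, 0.8, 1.3]
width: 0.0392
q [ 0.4   0.6  -0.07 -0.16 -1.23  1.21] to place [-0.002  0.001  0.003  0.    -0.001 -0.   ]
```

View pics/e5w.png

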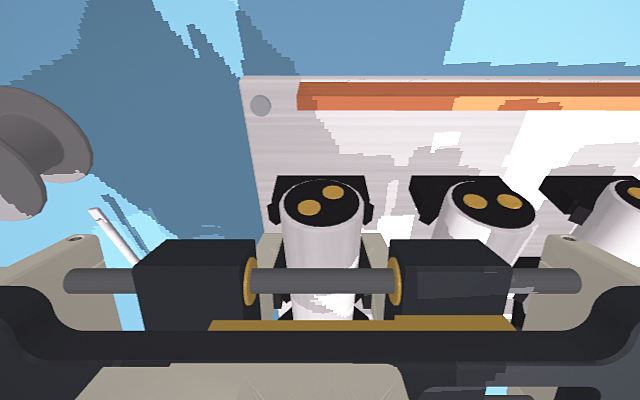

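Contact; a touch more, then release and retract.

```bash

python3 -m inch '[[[0,0,-0.003,0,0,0],[0,0,-0.006,0,0,0],[0,0,-0.006,0,0,0]]]'
python3 -m inch '[[[0,0,0,0,0,0],[0,0,0,0,0,0],[0,0,0,0,0,0],[0,0,0,0,0,0]]]' 58
python3 -m inch '[[[0.03,0,0.08,0,0,0],[0.09,-0.004,0.24,0,0,0],[0.15,-0.007,0.41,0,0,0],[0.2,-0.008,0.56,0,0,0],[0.25,-0.01,0.7,0,0,0],[0.25,-0.01,0.95,0,0,0],[0.25,-0.01,0.95,0,0,0]]]';  python3 chk.py 0 .009 e6; python3 - <<'E'
from h import *
cv2.imwrite('pics/e6t.png',cv2.resize(arm.grab_frame('top')[100:210,250:400],None,fx=5,fy=5,interpolation=cv2.INTER_CUBIC))
E
```

```text
t: 42.45
eef_pos: [0.6374, 0.0931, 0.1964]
ee_rot: [-3.142, 0.35, -0.042]
force: [-1.2, 2.8, 7.0]
width: 0.0393
t: 42.95
eef_pos: [0.6373, 0.0926, 0.1953]
ee_rot: [3.141, 0.351, -0.043]
force: [0.5, -0.1, 0.7]
width: 0.0581
t: 43.82
eef_pos: [0.6883, 0.0904, 0.3919]
ee_rot: [-3.14, 0.342, -0.041]
force: [0.0, 0.1, -1.3]
width: 0.0575
q [ 0.37  0.51  0.25 -0.14 -1.63  1.18] to place [-0.264  0.013 -0.972 -0.     0.002 -0.001]
```

View pics/e6w.png

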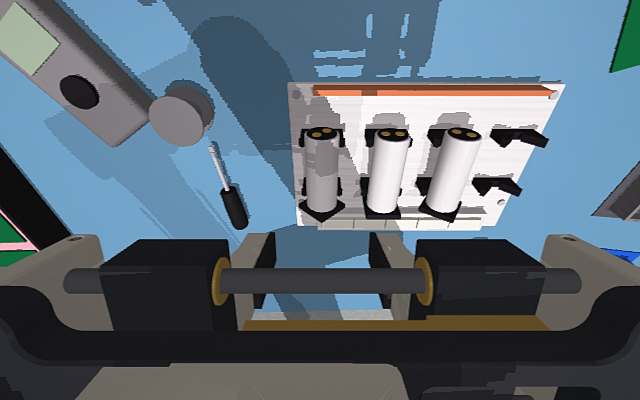

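View pics/e6t.png

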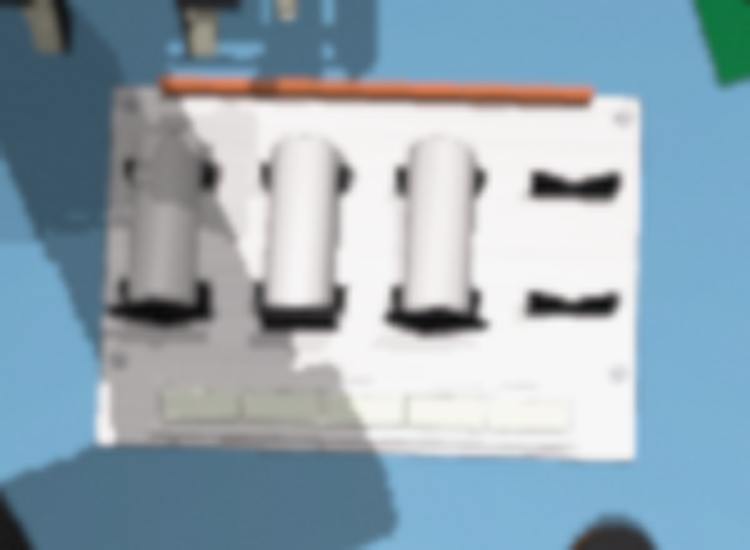

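```bash
python3 - <<'E'
from fr import *
p=arm.camera_params('wrist')
im=cv2.imread('pics/e6w.png')
for C in CR:
    for x,col in((.054,(0,0,255)),(-.046,(0,255,0)),(-.054,(255,0,0))):
        # ring points
        for a in np.linspace(0,2*np.pi,24,endpoint=False):
            r=.020 if x>0 else .023
            u=proj(p,C+Z@[x,r*np.cos(a),r*np.sin(a)]); cv2.circle(im,(int(u[0]+.5),int(u[1]+.5)),0,col,-1)
cv2.imwrite('pics/e6o.png',cv2.resize(im[70:245,270:570],None,fx=2.6,fy=2.6,interpolation=cv2.INTER_NEAREST))
E
```

```text
(no output)
```

View pics/e6o.png

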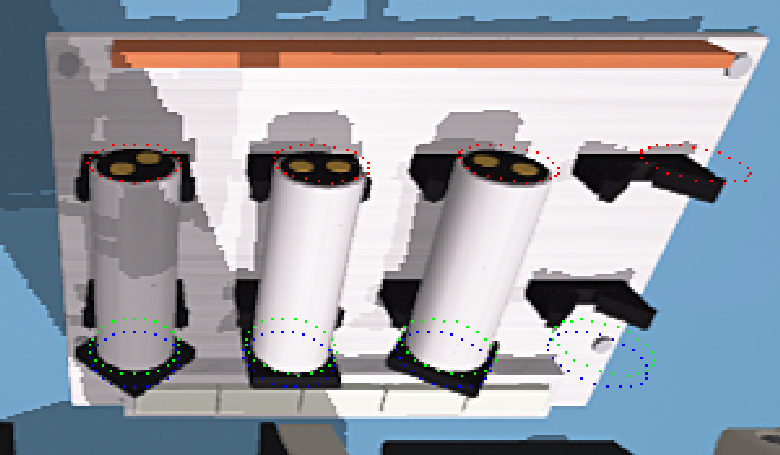

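Three cans lie in cradles 0–2, terminals to the back and flanges just in front of the front saddles (overlay agrees within about 2 mm). Now the roller.

```bash
python3 - <<'E'
from go import *
x,Rm,q=cur()
xt=np.array([.46,-.36,.36]);Rt=down(np.radians(-7.7))
qt,e=ik(xt,Rt,np.array([-.4,.3,0,0,-1.3,1.8])); print(q.round(2),qt.round(2),e)
batches(q,qt,12,x,Rm)
E
```

```text
[ 0.37  0.52  0.25 -0.14 -1.63  1.18] [-0.33  0.24 -0.26 -0.   -1.07  1.77] 7.1997236537267205e-12
[[-0.02,-0.226,-0.009,0.004,-0.01,-0.005],[-0.054,-0.449,-0.018,0.007,-0.02,-0.009],[-0.104,-0.667,-0.027,0.01,-0.029,-0.013],[-0.169,-0.88,-0.037,0.011,-0.039,-0.016],[-0.248,-1.086,-0.047,0.011,-0.049,-0.019],[-0.34,-1.283,-0.058,0.011,-0.059,-0.021],[-0.446,-1.472,-0.069,0.009,-0.069,-0.024],[-0.563,-1.651,-0.08,0.007,-0.078,-0.025]]
[[-0.129,-0.168,-0.012,-0.003,-0.009,-0.002],[-0.268,-0.325,-0.024,-0.007,-0.017,-0.004],[-0.416,-0.47,-0.036,-0.012,-0.025,-0.005],[-0.572,-0.602,-0.049,-0.017,-0.033,-0.006]]
end tcp [ 0.46 -0.36  0.36]
```

```bash

python3 -m inch '[[[-0.02,-0.226,-0.009,0.004,-0.01,-0.005],[-0.054,-0.449,-0.018,0.007,-0.02,-0.009],[-0.104,-0.667,-0.027,0.01,-0.029,-0.013],[-0.169,-0.88,-0.037,0.011,-0.039,-0.016]]]' 60
python3 -m inch '[[[-0.079,-0.206,-0.01,0,-0.01,-0.003],[-0.171,-0.403,-0.021,0,-0.02,-0.005],[-0.277,-0.592,-0.032,-0.002,-0.03,-0.008],[-0.394,-0.771,-0.043,-0.004,-0.039,-0.009],[-0.394,-0.771,-0.043,-0.004,-0.039,-0.009]]]'
python3 - <<'E'
from go import *
from h import *
x,Rm,q=cur(); print(x,delta(x,Rm,[.46,-.36,.36],down(np.radians(-7.7))).round(3))
E
```

```text
t: 44.48
eef_pos: [0.6529, -0.0867, 0.3768]
ee_rot: [-3.099, 0.232, -0.081]
force: [0.7, -0.2, 0.9]
width: 0.0601
t: 45.1
eef_pos: [0.5726, -0.2415, 0.3687]
ee_rot: [-3.099, 0.11, -0.112]
force: [0.9, 0.0, -0.2]
width: 0.06
[ 0.57259071 -0.24154708  0.36870641] [-0.563 -0.592 -0.044 -0.018 -0.033 -0.006]
```

```bash

python3 -m inch '[[[-0.15,-0.16,-0.012,-0.006,-0.01,-0.002],[-0.3,-0.32,-0.024,-0.012,-0.02,-0.004],[-0.45,-0.48,-0.036,-0.018,-0.033,-0.006],[-0.563,-0.592,-0.044,-0.018,-0.033,-0.006],[-0.563,-0.592,-0.044,-0.018,-0.033,-0.006],[-0.563,-0.592,-0.044,-0.018,-0.033,-0.006]]]'
python3 - <<'E'
from go import *
from h import *
x,Rm,q=cur(); print(x,q.round(2))
p=arm.camera_params('wrist'); im=arm.grab_frame('wrist'); cv2.imwrite('pics/r1.png',im); np.save('r1.npy',p,allow_pickle=True)
E
```

```text
t: 45.85
eef_pos: [0.4626, -0.3576, 0.3603]
ee_rot: [3.14, -0.001, -0.13]
force: [0.6, -0.9, 0.4]
width: 0.0601
[ 0.46255964 -0.35755285  0.36029799] [-0.32  0.24 -0.26  0.   -1.07  1.76]
```

View pics/r1.png

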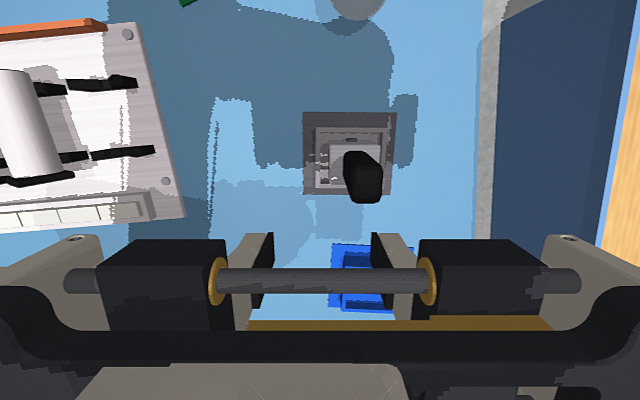

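```bash
cat > ov.py <<'E'
from h import *
import sys
cx,cy,yw,sx,sy=map(float,sys.argv[1:6]); y=np.radians(yw)
p=np.load('r1.npy',allow_pickle=True).item(); im=cv2.imread('pics/r1.png')
x0,y0,k=285,95,5
o=cv2.resize(im[y0:215,x0:420],None,fx=k,fy=k,interpolation=cv2.INTER_CUBIC)
def rect(c,hx,hy,z,col):
    pts=[]
    for a,b in((-1,-1),(1,-1),(1,1),(-1,1)):
        X=[c[0]+a*hx*np.cos(y)-b*hy*np.sin(y),c[1]+a*hx*np.sin(y)+b*hy*np.cos(y),z]; pts.append((proj(p,X)-[x0,y0]+.5)*k)
    cv2.polylines(o,[np.int32(pts)],True,col,1)
rect((cx,cy),.015,.012,.150,(0,0,255)); rect((cx,cy),.015,.012,.070,(0,160,255)); rect((cx,cy),.020,.025,.068,(255,0,255))
rect((sx,sy),.034,.039,.030,(0,255,0)); rect((sx,sy),.029,.034,.030,(0,255,0)); rect((sx,sy),.05,.055,.003,(255,255,0))
cv2.imwrite(sys.argv[6],o)
E
python3 ov.py .488 -.391 -7.7 .488 -.392 pics/r1o.png
```

```text
(no output)
```

View pics/r1o.png

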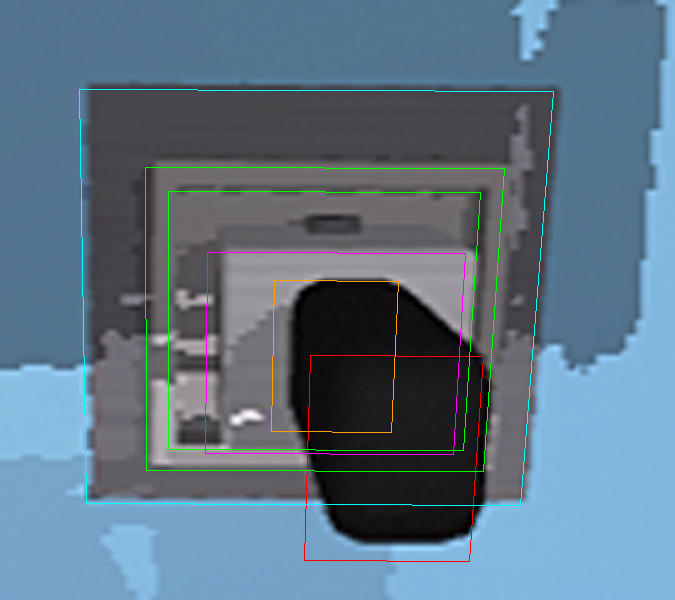

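```bash
python3 - <<'E'
from go import *
x,Rm,q=cur(); Rt=down(np.radians(-7.7))
for z in (.33,.279): print(delta(x,Rm,[.4888,-.393,z],Rt).round(3))
E
```

```text
[ 0.13  -0.178 -0.152  0.     0.    -0.002]
[ 0.13  -0.178 -0.407  0.     0.    -0.002]
```

```bash

python3 -m inch '[[[0.065,-0.089,0,0,0,-0.002],[0.13,-0.178,0,0,0,-0.002],[0.13,-0.178,-0.05,0,0,-0.002],[0.13,-0.178,-0.15,0,0,-0.002],[0.13,-0.178,-0.25,0,0,-0.002],[0.13,-0.178,-0.35,0,0,-0.002],[0.13,-0.178,-0.407,0,0,-0.002],[0.13,-0.178,-0.407,0,0,-0.002]]]'
python3 - <<'E'
from go import *
from h import *
x,Rm,q=cur(); print(delta(x,Rm,[.4888,-.393,.279],down(np.radians(-7.7))).round(3))
cv2.imwrite('pics/r2.png',arm.grab_frame('wrist'));cv2.imwrite("pics/r2s.png",arm.grab_frame('scene')[80:280,80:330].repeat(3,0).repeat(3,1))
E
```

```text
t: 46.9
eef_pos: [0.4881, -0.3929, 0.2783]
ee_rot: [3.141, -0.0, -0.136]
force: [0.6, -0.4, 0.4]
width: 0.0602
[ 0.004 -0.001  0.003  0.     0.     0.   ]
```

View pics/r2.png

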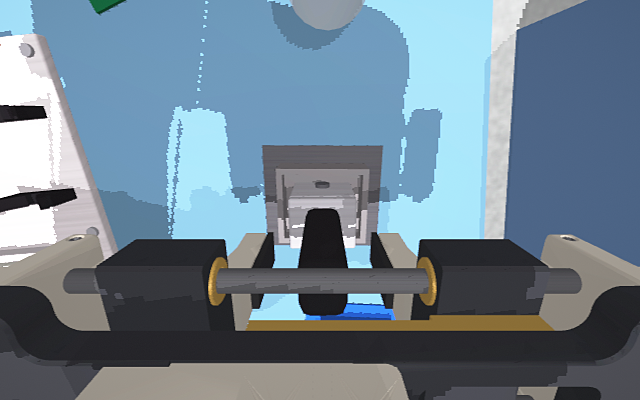

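View pics/r2s.png

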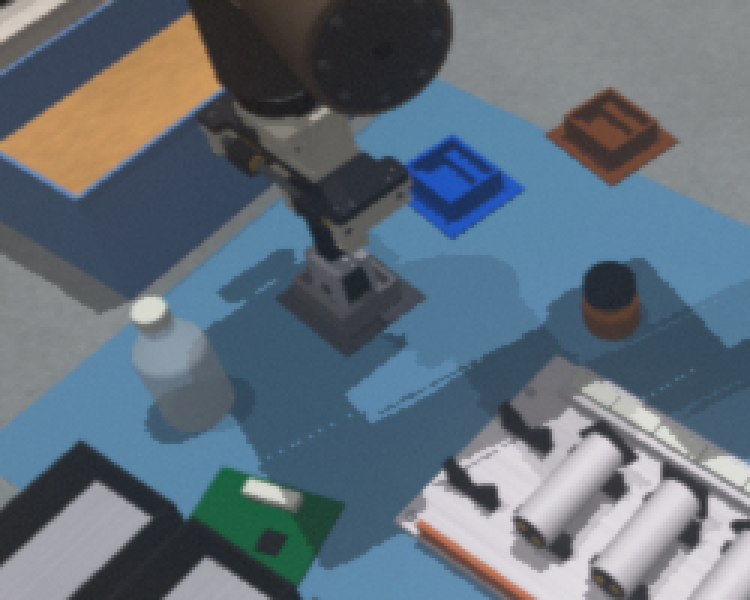

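Handle centred between the fingers (pixel (324,260)). Grip and lift.

```bash

python3 -m inch '[[[0,0,0,0,0,0],[0,0,0,0,0,0],[0,0,0,0,0,0],[0,0,0,0,0,0],[0,0,0,0,0,0],[0,0,0,0,0,0],[0,0,0,0,0,0]]]' 15 60
python3 -m inch '[[[0,0,0.02,0,0,0],[0,0,0.06,0,0,0],[0,0,0.15,0,0,0],[0,0,0.3,0,0,0],[0,0,0.45,0,0,0],[0,0,0.45,0,0,0],[0,0,0.45,0,0,0]]]'
python3 - <<'E'
from go import *
from h import *
x,Rm,q=cur(); print(x)
cv2.imwrite('pics/r3.png',arm.grab_frame('wrist'));cv2.imwrite("pics/r3s.png",arm.grab_frame('scene')[80:280,80:330].repeat(3,0).repeat(3,1))
E
```

```text
t: 47.88
eef_pos: [0.4881, -0.3935, 0.2793]
ee_rot: [3.14, -0.002, -0.136]
force: [-0.7, 1.3, 1.1]
width: 0.0237
t: 48.75
eef_pos: [0.4877, -0.3932, 0.3691]
ee_rot: [3.141, -0.002, -0.136]
force: [-0.3, 0.7, -3.6]
width: 0.0237
[ 0.48771691 -0.39322288  0.36908042]
```

View pics/r3.png

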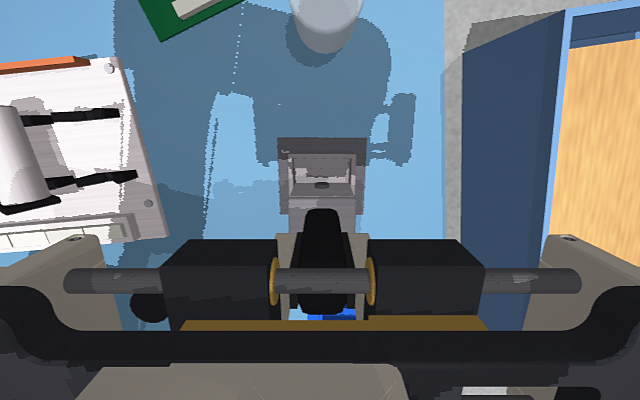

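View pics/r3s.png

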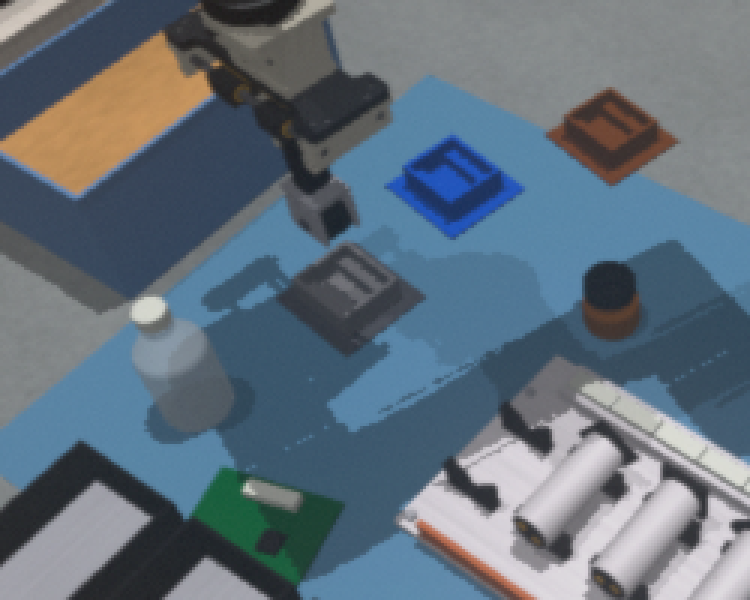

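```bash
cat > rp.py <<'E'
import sys
from go import *
import fr
x,Rm,q=cur()
y=float(sys.argv[1]); z=float(sys.argv[2]); xs=float(sys.argv[3]) if len(sys.argv)>3 else 0
xt=fr.STRIP+fr.Z@[xs,y,0]; xt[2]=z
loc=fr.Z.T@(x-fr.STRIP); print('strip-frame now',loc.round(4)[:2],'z',x[2].round(4),'yaw',np.degrees(np.arctan2(Rm[1,0],Rm[0,0])).round(2))
print(delta(x,Rm,xt,down(fr.YAW)).round(3))
E
python3 rp.py -.108 .36
```

```text
strip-frame now [ 0.0369 -0.3723] z 0.3681 yaw -7.81
[-0.127  1.328 -0.041  0.     0.     0.03 ]
```

```bash

python3 -m inch '[[[-0.02,0.2,0,0,0,0.005],[-0.045,0.4,0,0,0,0.01],[-0.067,0.6,0,0,0,0.015],[-0.09,0.8,0,0,0,0.02],[-0.1,1,0,0,0,0.025],[-0.1,1,0,0,0,0.03],[-0.1,1,0,0,0,0.03]]]'
python3 rp.py -.108 .36
```

```text
t: 49.72
eef_pos: [0.4681, -0.1934, 0.3689]
ee_rot: [3.14, -0.001, -0.041]
force: [0.8, -0.3, -3.6]
width: 0.0237
strip-frame now [ 0.0086 -0.1735] z 0.3689 yaw -2.35
[-0.029  0.329 -0.044  0.001  0.    -0.001]
```

```bash

python3 -m inch '[[[-0.015,0.16,0,0,0,0],[-0.029,0.329,-0.044,0,0,0],[-0.029,0.329,-0.15,0,0,0],[-0.029,0.329,-0.25,0,0,0],[-0.029,0.329,-0.28,0,0,0],[-0.029,0.329,-0.28,0,0,0],[-0.029,0.329,-0.28,0,0,0]]]'
python3 rp.py -.108 .297
python3 - <<'E'
from h import *
cv2.imwrite('pics/s1.png',arm.grab_frame('wrist'));cv2.imwrite("pics/s1s.png",cv2.resize(arm.grab_frame('scene')[130:280,190:390],None,fx=4,fy=4,interpolation=cv2.INTER_CUBIC));cv2.imwrite("pics/s1t.png",cv2.resize(arm.grab_frame('top')[110:230,260:420],None,fx=5,fy=5,interpolation=cv2.INTER_CUBIC))
E
```

```text
t: 50.6
eef_pos: [0.4627, -0.128, 0.3139]
ee_rot: [3.14, -0.003, -0.042]
force: [-0.3, 0.3, -2.9]
width: 0.0236
strip-frame now [ 0.0003 -0.1084] z 0.3139 yaw -2.43
[-0.001  0.002 -0.085  0.001  0.001 -0.   ]
```

View pics/s1.png

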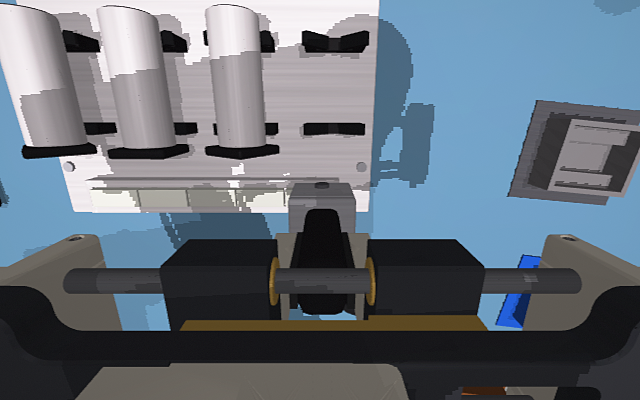

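View pics/s1s.png

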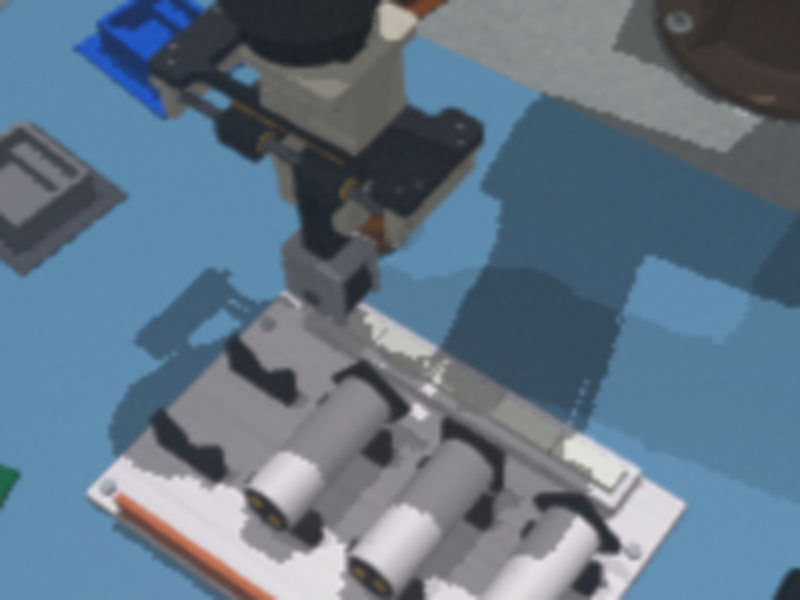

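View pics/s1t.png

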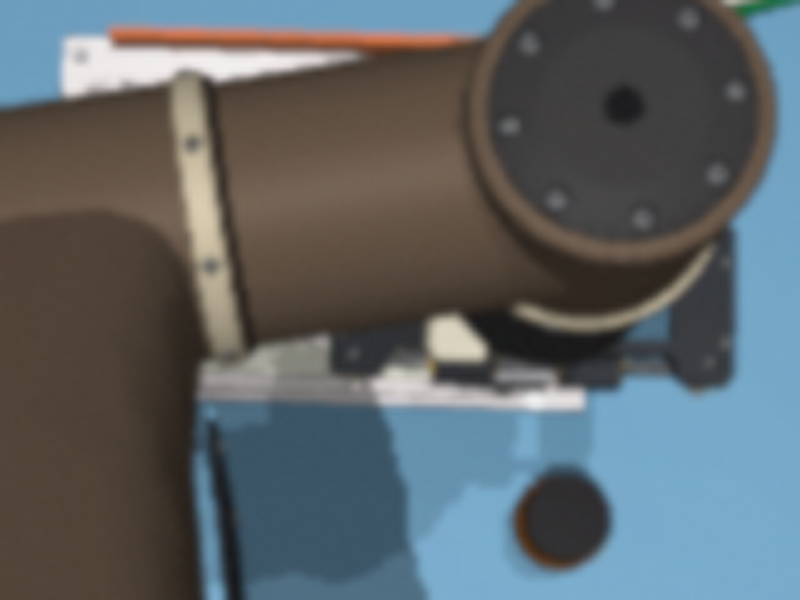

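```bash

python3 -m inch '[[[-0.004,0,-0.03,0,0,0],[-0.004,0,-0.05,0,0,0],[-0.004,0,-0.06,0,0,0],[-0.004,0,-0.06,0,0,0]]]'
python3 -m inch '[[[0,0,-0.01,0,0,0],[0,0,-0.015,0,0,0],[0,0,-0.015,0,0,0]]]'
python3 -m inch '[[[0,0,-0.01,0,0,0],[0,0,-0.01,0,0,0],[0,0,-0.01,0,0,0]]]'
python3 rp.py -.108 .297
```

```text
t: 51.25
eef_pos: [0.4615, -0.1277, 0.3012]
ee_rot: [3.14, -0.002, -0.042]
force: [0.3, -0.4, -3.5]
width: 0.0239
t: 51.62
eef_pos: [0.4615, -0.1277, 0.2984]
ee_rot: [3.14, -0.002, -0.042]
force: [-0.9, -0.5, 3.0]
width: 0.0239
t: 52.0
eef_pos: [0.4617, -0.1278, 0.297]
ee_rot: [3.14, -0.003, -0.041]
force: [-3.3, 0.7, 10.2]
width: 0.0239
strip-frame now [-0.0007 -0.1083] z 0.297 yaw -2.37
[ 0.004  0.001  0.     0.001  0.001 -0.001]
```

```bash

python3 -m inch '[[[0,0,-0.005,0,0,0],[0,0,-0.005,0,0,0],[0,0,-0.005,0,0,0],[0,0,-0.005,0,0,0]]]'
python3 -m inch '[[[0,0,-0.005,0,0,0],[0,0,-0.005,0,0,0],[0,0,-0.005,0,0,0],[0,0,-0.005,0,0,0]]]'
python3 rp.py -.108 .297
```

```text
t: 52.5
eef_pos: [0.4617, -0.128, 0.2968]
ee_rot: [3.139, -0.003, -0.041]
force: [-5.9, 0.0, 17.6]
width: 0.0238
t: 53.0
eef_pos: [0.4618, -0.1281, 0.2966]
ee_rot: [3.139, -0.004, -0.041]
force: [-7.5, 0.3, 26.3]
width: 0.0241
strip-frame now [-0.0005 -0.1085] z 0.2966 yaw -2.33
[ 0.003  0.003  0.002  0.001  0.001 -0.001]
```

```bash

python3 -m inch '[[[-0.001,-0.025,0,0,0,0],[-0.002,-0.05,0,0,0,0],[-0.001,-0.02,0,0,0,0],[0,0.02,0,0,0,0],[0.002,0.05,0,0,0,0],[0.004,0.09,0,0,0,0],[0.006,0.13,0,0,0,0],[0.007,0.15,0,0,0,0]]]'
python3 rp.py -.07 .297
python3 -m inch '[[[0.002,0.04,0,0,0,0],[0.004,0.08,0,0,0,0],[0.005,0.12,0,0,0,0],[0.007,0.16,0,0,0,0],[0.009,0.2,0,0,0,0],[0.0105,0.24,0,0,0,0],[0.0105,0.24,0,0,0,0]]]'
python3 rp.py -.03 .297
```

```text
t: 54.0
eef_pos: [0.4631, -0.0982, 0.2966]
ee_rot: [3.138, -0.003, -0.04]
force: [-9.3, -4.0, 26.8]
width: 0.0239
strip-frame now [-0.0005 -0.0786] z 0.2966 yaw -2.29
[ 0.005  0.043  0.002  0.001  0.001 -0.001]
t: 54.88
eef_pos: [0.4652, -0.0498, 0.2966]
ee_rot: [3.139, -0.003, -0.04]
force: [-9.0, -1.8, 27.9]
width: 0.0233
strip-frame now [-0.0005 -0.0302] z 0.2966 yaw -2.3
[ 0.003  0.001  0.002  0.001  0.001 -0.001]
```

```bash

python3 -m inch '[[[0.002,0.04,0,0,0,0],[0.004,0.08,0,0,0,0],[0.005,0.12,0,0,0,0],[0.007,0.16,0,0,0,0],[0.009,0.2,0,0,0,0],[0.0105,0.24,0,0,0,0],[0.0122,0.28,0,0,0,0],[0.0122,0.28,0,0,0,0]]]'
python3 -m inch '[[[0.002,0.04,0,0,0,0],[0.004,0.08,0,0,0,0],[0.005,0.12,0,0,0,0],[0.007,0.16,0,0,0,0],[0.009,0.2,0,0,0,0],[0.0105,0.24,0,0,0,0],[0.0122,0.28,0,0,0,0],[0.0122,0.28,0,0,0,0]]]'
python3 rp.py .117 .297
```

```text
t: 55.88
eef_pos: [0.4678, 0.0067, 0.2965]
ee_rot: [3.14, -0.004, -0.04]
force: [-8.9, 0.8, 27.7]
width: 0.0239
t: 56.88
eef_pos: [0.4703, 0.0629, 0.2966]
ee_rot: [3.14, -0.004, -0.04]
force: [-9.4, 0.4, 25.8]
width: 0.0239
strip-frame now [-0.0004  0.0826] z 0.2966 yaw -2.32
[ 0.01   0.172  0.002  0.     0.001 -0.001]
```

```bash

python3 -m inch '[[[0.002,0.04,0,0,0,0],[0.004,0.08,0,0,0,0],[0.005,0.12,0,0,0,0],[0.007,0.16,0,0,0,0],[0.0075,0.175,0,0,0,0],[0.0075,0.175,0,0,0,0]]]'
python3 rp.py -.117 .297
python3 -m inch '[[[-0.005,-0.12,0,0,0,0],[-0.01,-0.24,0,0,0,0],[-0.016,-0.36,0,0,0,0],[-0.021,-0.48,0,0,0,0],[-0.026,-0.6,0,0,0,0],[-0.031,-0.72,0,0,0,0],[-0.037,-0.84,0,0,0,0],[-0.042,-0.96,0,0,0,0]]]'
python3 rp.py -.117 .297
```

```text
t: 57.62
eef_pos: [0.4717, 0.098, 0.2965]
ee_rot: [3.141, -0.004, -0.041]
force: [-9.0, 1.7, 24.9]
width: 0.0239
strip-frame now [-0.0005  0.1177] z 0.2965 yaw -2.33
[-4.900e-02 -1.173e+00  3.000e-03  0.000e+00  1.000e-03 -1.000e-03]
t: 58.62
eef_pos: [0.4642, -0.0952, 0.2966]
ee_rot: [3.14, -0.007, -0.041]
force: [-3.8, 2.5, 18.9]
width: 0.024
strip-frame now [ 0.0004 -0.0756] z 0.2966 yaw -2.33
[-0.011 -0.207  0.002  0.001  0.002 -0.001]
```

```bash

python3 -m inch '[[[-0.005,-0.07,0,0,0,0],[-0.009,-0.14,0,0,0,0],[-0.011,-0.2,0,0,0,0],[-0.011,-0.2,0,0,0,0]]]'
python3 rp.py -.117 .297
python3 -m inch '[[[0,0,0.1,0,0,0],[0,0,0.25,0,0,0],[0,0,0.4,0,0,0],[0.05,-0.2,0.4,0,0,0],[0.1,-0.4,0.4,0,0,0],[0.1,-0.5,0.4,0,0,0],[0.1,-0.5,0.4,0,0,0]]]'
python3 - <<'E'
from fr import *
from go import delta,cur,down
p=arm.camera_params('wrist');im=arm.grab_frame('wrist');cv2.imwrite('pics/t1.png',im)
cv2.imwrite("pics/t1s.png",cv2.resize(arm.grab_frame('scene')[190:270,255:365],None,fx=7,fy=7,interpolation=cv2.INTER_CUBIC))
E
```

```text
t: 59.12
eef_pos: [0.4624, -0.1355, 0.2966]
ee_rot: [3.139, -0.007, -0.041]
force: [-1.4, -0.9, 17.8]
width: 0.0242
strip-frame now [ 0.0003 -0.116 ] z 0.2966 yaw -2.37
[-0.002 -0.005  0.002  0.001  0.002 -0.001]
t: 60.0
eef_pos: [0.4807, -0.2357, 0.373]
ee_rot: [3.141, -0.001, -0.044]
force: [-0.3, -0.3, -3.2]
width: 0.024
```

View pics/t1.png

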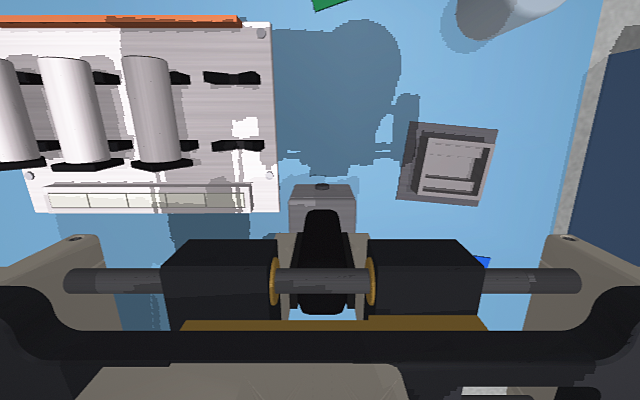

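View pics/t1s.png

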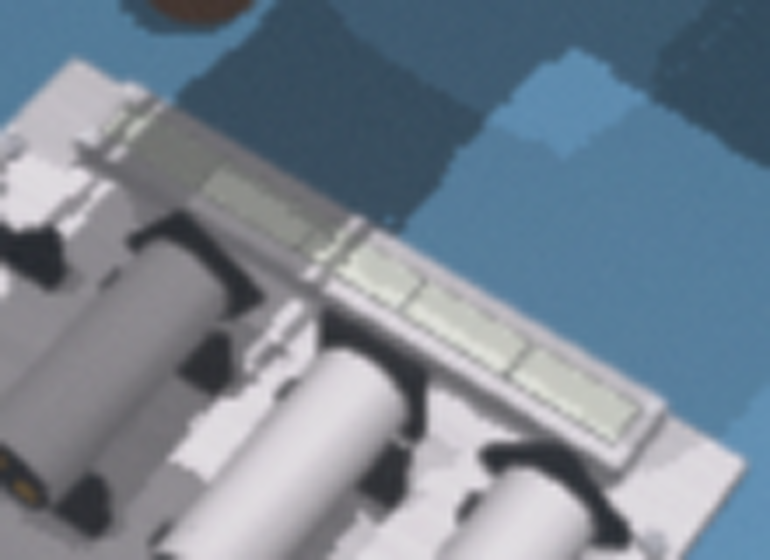

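The strip looks flush along all five segments, and the TCP height stayed at 0.2966 for the whole pass at about 28–30 N. Now I'll return the roller.

```bash
cat > st.py <<'E'
import sys
from go import *
x,Rm,q=cur(); print(x.round(4),delta(x,Rm,[.4882,-.3933,float(sys.argv[1])],R.from_euler('xyz',[np.pi,0,-.136]).as_matrix()).round(3))
E
python3 st.py .375
```

```text
[ 0.4806 -0.2346  0.3734] [ 0.038 -0.794  0.008  0.     0.    -0.03 ]
```

```bash

python3 -m inch '[[[0.01,-0.2,0.008,0,0,-0.01],[0.02,-0.4,0.008,0,0,-0.02],[0.03,-0.6,0.008,0,0,-0.03],[0.038,-0.75,0.008,0,0,-0.03],[0.038,-0.794,0.008,0,0,-0.03],[0.038,-0.794,0.008,0,0,-0.03],[0.038,-0.794,0.008,0,0,-0.03]]]'
python3 st.py .279
python3 - <<'E'
from h import *
cv2.imwrite('pics/u1.png',arm.grab_frame('wrist'));cv2.imwrite("pics/u1s.png",arm.grab_frame('scene')[80:280,80:330].repeat(3,0).repeat(3,1))
E
```

```text
t: 60.98
eef_pos: [0.4885, -0.3924, 0.3759]
ee_rot: [3.14, -0.002, -0.135]
force: [-0.2, 0.0, -3.0]
width: 0.0236
[ 0.4885 -0.3924  0.3759] [-0.001 -0.005 -0.485  0.     0.001 -0.   ]
```

View pics/u1.png

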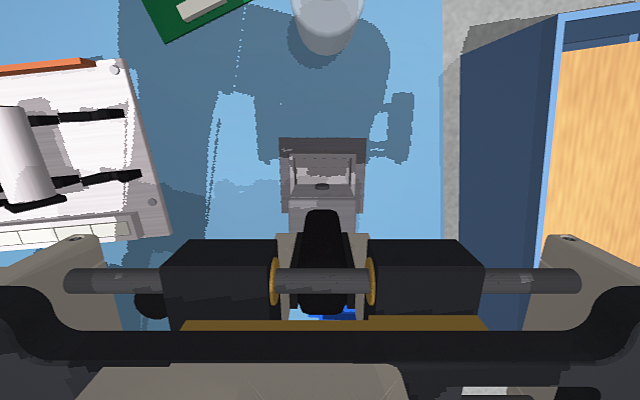

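Same picture as when it was lifted out, so I'll lower it.

```bash

python3 -m inch '[[[0,-0.004,-0.1,0,0,0],[0,-0.004,-0.2,0,0,0],[0,-0.004,-0.3,0,0,0],[0,-0.004,-0.38,0,0,0],[0,-0.004,-0.44,0,0,0],[0,-0.004,-0.47,0,0,0],[0,-0.004,-0.475,0,0,0],[0,-0.004,-0.475,0,0,0]]]'
python3 -m inch '[[[0,0,-0.005,0,0,0],[0,0,-0.01,0,0,0],[0,0,-0.01,0,0,0],[0,0,-0.01,0,0,0]]]'
python3 st.py .279
```

```text
t: 62.08
eef_pos: [0.4886, -0.3944, 0.2813]
ee_rot: [3.14, -0.003, -0.136]
force: [0.1, -0.4, -3.9]
width: 0.0239
t: 62.58
eef_pos: [0.4885, -0.3944, 0.2794]
ee_rot: [3.14, -0.003, -0.136]
force: [-0.7, 1.2, 2.1]
width: 0.0238
[ 0.4885 -0.3944  0.2794] [-0.001  0.005 -0.002  0.001  0.001 -0.   ]
```

```bash

python3 -m inch '[[[0,0,0,0,0,0],[0,0,0,0,0,0],[0,0,0,0,0,0],[0,0,0,0,0,0]]]' 60
python3 -m inch '[[[0,0,0.15,0,0,0],[0,0,0.35,0,0,0],[0,0,0.55,0,0,0],[-0.1,0.1,0.6,0,0,0],[-0.25,0.2,0.6,0,0,0],[-0.3,0.3,0.6,0,0,0],[-0.3,0.3,0.6,0,0,0]]]'
python3 - <<'E'
from h import *
cv2.imwrite('pics/v1.png',arm.grab_frame('wrist'));cv2.imwrite("pics/v1s.png",arm.grab_frame('scene'));cv2.imwrite("pics/v1t.png",arm.grab_frame('top'))
E
```

```text
t: 63.08
eef_pos: [0.4884, -0.3943, 0.2788]
ee_rot: [3.14, -0.002, -0.136]
force: [0.1, -0.5, 1.5]
width: 0.0573
t: 63.95
eef_pos: [0.4276, -0.3335, 0.3996]
ee_rot: [3.14, -0.003, -0.135]
force: [0.5, -0.7, 0.3]
width: 0.0598
```

View pics/v1.png

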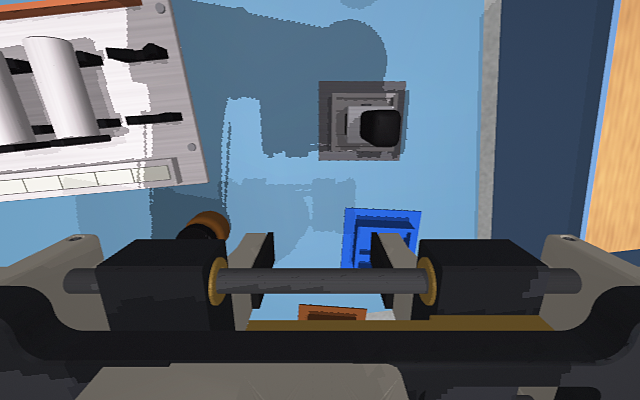

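View pics/v1s.png

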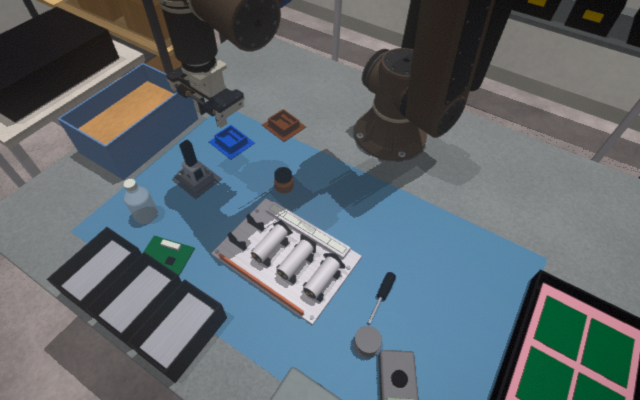

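View pics/v1t.png

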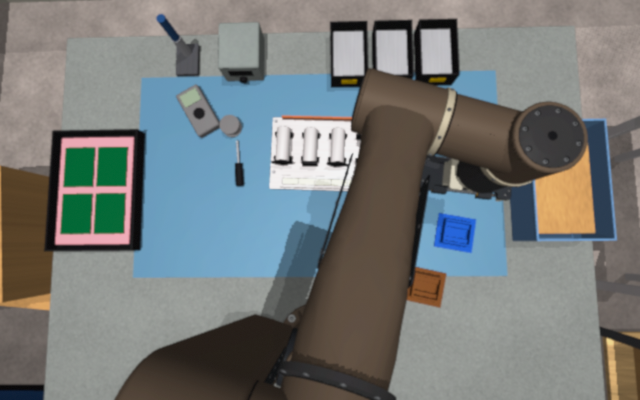

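```bash

python3 -m inch '[[[0,0.25,0,0,0,0.01],[-0.05,0.5,0,0,0,0.02],[-0.1,0.75,0,0,0,0.03],[-0.1,1,0,0,0,0.043],[-0.1,1,0,0,0,0.043]]]'
python3 -m inch '[[[-0.03,0.2,-0.1,0,0,0],[-0.03,0.4,-0.3,0,0,0],[-0.03,0.55,-0.45,0,0,0],[-0.03,0.55,-0.45,0,0,0],[-0.03,0.55,-0.45,0,0,0]]]'
python3 - <<'E'
from fr import *
p=arm.camera_params('wrist');im=arm.grab_frame('wrist');cv2.imwrite('pics/x1.png',im)
def seg(h,col,im):
    for y in (-.12,-.072,-.024,.024,.072,.12):
        for x in (-.009,.009):
            u=proj(p,STRIP+Z@[x,y,h]); cv2.circle(im,(int(u[0]+.5),int(u[1]+.5)),1,col,-1)
seg(0,(0,200,0),im); seg(.005,(0,0,255),im)
cv2.imwrite('pics/x1o.png',im)
E
```

```text
t: 64.72
eef_pos: [0.4089, -0.132, 0.3992]
ee_rot: [3.14, -0.003, 0.004]
force: [0.7, 0.2, 0.4]
width: 0.06
t: 65.35
eef_pos: [0.4032, -0.0246, 0.3091]
ee_rot: [3.14, -0.002, -0.001]
force: [-0.5, -0.6, -0.7]
width: 0.0597
```

View pics/x1.png

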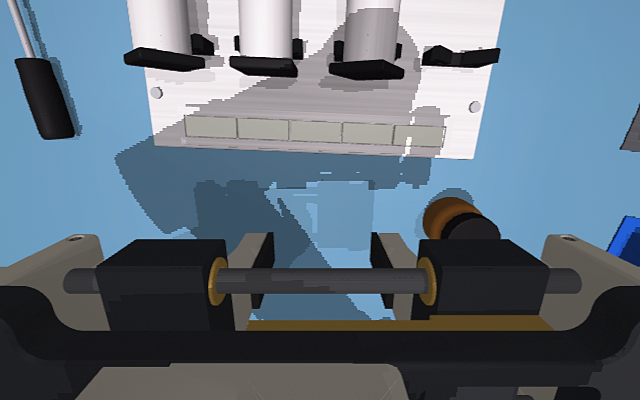

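```bash
python3 -m inch '[[[0,0,0.2,0,0,0],[0,0,0.4,0,0,0],[0,0,0.4,0,0,0]]]'; python3 -c "
from station import arm
print(arm.job_done())"
```

```text
t: 65.78
eef_pos: [0.4035, -0.025, 0.3927]
ee_rot: [-3.141, -0.009, -0.002]
force: [0.3, -0.2, -1.1]
width: 0.0598
the job is handed in; nothing more can be done
None
```

I laid all three cans in the frame, rolled the strip home, put the roller back in its stand and handed the job in at about 66 s.

- **Cans:** Only three were there. They lie in cradles 0, 1 and 2 (from the left), terminals towards the bus bar and flanges just in front of the front saddle. The last overlay showed them within about 2 mm of the nominal place, slightly towards the strip.
- **Strip:** I rolled all five segments from end to end and back. The force was about 28–31 N going and fell to about 21 N coming back. The roller's height held at the hard stop throughout, within about 0.1 mm, and the last close picture shows the strip flush. I had no direct reading of how far each segment went in.
- **Roller and other things:** The roller stands upright in the grey stand, and the driver, jar, reel, meter and bottle look unmoved in the last pictures.

One check went wrong. While picking the first can, the gripper body very probably brushed the can standing next to it, which tipped against the roller and its stand. I had not checked that clearance; the scheduled knock could also explain it, but I think it was me. I regrasped the can where it leaned and placed it normally. The wrist-force readings I took stayed below about 30 N.

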